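# Put away the citrus and the spice jars

### The job

Sort the loose things along the front right of the worktop: the lemon goes in the yellow tray, both limes lie side by side in the green tray, and the two spice jars (red and dark) stand upright in the wooden rack, one in each bay, either way round. Set each thing down rather than dropping it, and leave alone the brass jigger, the kitchen timer and all that stands farther back.

Things in the scene. Friction and masses are not known exactly. Their poses are not given: they have to be found in the camera images.
- lemon_center (a point): The yellow lemon, 78 mm long, 55 mm wide, 56 mm high, lying on its side, its origin at its centre, half-way up (28 mm above what it rests on). x axis along its long axis, as it starts; it is gripped across the shorter width (y axis)
- lime_a_center (a point): One of the two green limes, 60 mm long, 48 mm wide and high, lying on its side, its origin at its centre, half-way up (24 mm above what it rests on). x axis along its long axis, as it starts; it is gripped across the shorter width (y axis)
- lime_b_center (a point): The other green lime (both lie near the front edge; a lime far back under the cabinets is not meant), 57 mm long, 48 mm wide and high, lying on its side, its origin at its centre, half-way up (24 mm above what it rests on). x axis along its long axis, as it starts; it is gripped across the shorter width (y axis)
- red_jar_center (a point): Upright corked glass spice jar with pinkish red contents, 44 mm in diameter and 92 mm tall with its cork (glass up to 72 mm, the cork 37 mm in diameter), 110 g; round, gripped from any side. Origin at its centre, 46 mm above its foot; z axis up through the cork
- dark_jar_center (a point): Upright corked glass spice jar with dark grey-brown contents, 44 mm in diameter and 92 mm tall with its cork (glass up to 72 mm, the cork 37 mm in diameter), 110 g; round, gripped from any side. Origin at its centre, 46 mm above its foot; z axis up through the cork
- yellow_tray: Fixed shallow enamelled tray, yellow with a white rim, 132 mm (its x) by 124 mm (its y) outside, walls 4 mm thick and 21 mm high with the rim, inner space 124 by 116 mm. Origin at the centre of its underside, inner floor 4 mm above it; x and y axes along its sides, z up
- green_tray: Fixed shallow enamelled tray, green with a white rim, 132 mm (its x) by 124 mm (its y) outside, walls 4 mm thick and 21 mm high with the rim, inner space 124 by 116 mm. Origin at the centre of its underside, inner floor 4 mm above it; x and y axes along its sides, z up
- jar_rack: Fixed low wooden rack, 72 mm (its x) by 138 mm (its y), walls 6 mm thick and 22 mm high, floor 6 mm thick, split across the middle by a 6 mm divider into two bays of 60 x 60 mm, whose centres lie at y = +33 and -33 mm. Origin at the centre of its underside, z up. Wall cabinets hang over the back of the worktop, from 0.58 m ahead of the robot and 0.46 m up: keep the wrist in front of them
- jigger_center (a point): Brass double-cone jigger standing upright, 43 mm in diameter, 74 mm tall; to be left alone. Origin at its centre, half-way up, z up
- timer_center (a point): White kitchen timer with a brass dial, 66 mm in diameter, 62 mm tall; to be left alone. Origin at its centre, half-way up, z up
Not all that is in view belongs to the job. What is shaped like the part that bears dark_jar_center but pink or purple is not meant. Leave any purple look-alike of the part that bears red_jar_center alone.

How it is judged:
By the outcome, as a careful person would: the job done as asked, in the order asked, and still so for the second after the job is handed in, with the robot touching nothing.
It also fails if it takes over 125 s, if anything falls off the work surface, if the arm or the gripper's body presses on something with over 40 N, if the wrist force passes 120 N, or if a joint passes its speed limit or range.

### The arm

A 7-joint arm with a two-finger parallel gripper is mounted at the origin on a cart in front of the work surface, level with it; the furniture and walls round the work are solid. World frame = base frame: x ahead of the robot, y to its left, z up, the work surface at z = 0. Lengths are in mm, angles in rad, forces in N, time in s.
With the tool pointing down it reaches from about 400 to 875 mm from the base axis. Payload 4.4 kg.
Tool frame: the origin (TCP) lies at the very end of the fingers, on their centre line; the grasp point (between the pads) lies ctrl.grip_depth behind it (ctrl.grip_depth is the distance from the TCP to the grasp point, in mm); z points along the fingers, y is the direction in which the jaws open and shut (so a half turn about z gives the same grasp; the last joint's range is limited). The gripper opens to 85 mm and grips with 20 to 120 N. Pads are 22 mm wide; open, the fingers measure 114 mm over their backs; the gripper's body (76 mm by 85 mm) begins 54 mm behind the grasp point. The pads swing forward as they close: fully open they stand 13 mm farther back than shut.
Start: joints at [1.052, 0.628, 0.038, 1.517, -0.027, 0.996, -0.02], TCP at [284.394, -584.498, 231.313] pointing down, gripper open.
Joint ranges: [-3.06, 3.06], [-0.37, 2.12], [-1.25, 1.32], [0.18, 2.47], [-1.1, 4.24], [0.23, 1.98], [-2.94, 2.94]. Speed limits (rad/s): [2.57, 2.57, 3.14, 3.14, 3.14, 3.14, 3.14].

### API

Orientations are given as [roll, pitch, yaw] about the fixed x, y, z axes, in that order (R = Rz(yaw) Ry(pitch) Rx(roll)).
In Python, from cell import ctrl gives the robot as it stands.
- The arm moves only by the tool servo_tool, never from a script. Its argument "commands" is one flat list of numbers, 5 for each row, row after row: the shift along the tool's x, y, z in units of 25 mm (1.0 is 25 mm), then the turn about the tool's z in units of 6 degrees (1.0 is 6 degrees), then the closure, from 0 (fully open) to 1 (shut). In form: [tx, ty, tz, twist, gripper, tx, ty, tz, twist, gripper, ...]. A call has 1 to 10 rows; each row is the pose to reach, as a shift and turn from the pose commanded when the call began, along the tool's axes at that moment; what a row does not reach only later rows make up. A row lasts 1/12 s, in which the tool goes at most 41.7 mm and 7.16 degrees, less where a joint would pass 70% of its speed; a pose out of reach is approached as far as the arm can. A call with a gripper value outside its range is refused whole. The fingers move at their own pace and stop on an object; the grip force is fixed at half the most. Time passes only in rows, so rows that repeat a pose let the fingers close. It gives the time, the measured TCP pose, the force and the opening at its end, in the units of the state.
- ctrl.read_state(): the state, without advancing time (a new reading comes with each control period).
- ctrl.get_image(name): name is "scene" or "side" or "wrist"; returns a dict with "img" (400x640x3 uint8, blue, green, red), "K" (3x3 intrinsics, pixels), "T" (4x4, takes a point from camera to world coordinates). Camera axes: x right, y down, z forward; pixel columns grow to the right and rows downward; lengths in mm; the calibration is good to about 2 mm. A picture is of the moment at which its call begins. There is no depth.
- ctrl.finish_job(): hands the job in, once; it reports no verdict.
The state is a dict: "clock": time; "qpos": joint angles; "qd": joint speeds; "tau": joint torques, N m; "eef_pos": TCP position; "tool_rot": TCP orientation; "force": force on the tool from outside, world axes, zero at the start; "torque": the same for the moment, N m; "width": finger opening in mm.
Only numpy, scipy, OpenCV 4.12 (cv2) and the standard library are available. Lean on these libraries where they do the work, as an engineer would, in place of code of your own. Each camera call takes 0.05 s, during which the arm holds its last target.

## Working session

There is one attempt and no reset: what is moved stays moved. The work goes in short steps, Python scripts to look and compute and a tool call to move; the robot and the scene stay as the last step left them, time stands still between calls to the robot, and variables do not carry over. Pictures are saved under pics/ and viewed, and the job is handed in when it is done.

Besides the shell and the picture viewer there is one more tool, called after "Emit:" as a command line: name --argument value ..., lists and objects as JSON in quotes. servo_tool: Moves the arm, as the interface text tells. Its arguments: {"type":"object","properties":{"commands":{"type":"array","items":{"type":"number"}}},"required":["commands"]}

```bash
mkdir -p pics; ls; python3 - <<'E'
from cell import ctrl
import cv2
s=ctrl.read_state(); print(s); print(ctrl.grip_depth)
for n in ["scene","side","wrist"]:
    d=ctrl.get_image(n); cv2.imwrite(f"pics/{n}0.png",d["img"]); print(n,d["K"].tolist(),d["T"].round(3).tolist())
E
```

```text
pics
{'clock': 0.0, 'qpos': array([ 1.05222095,  0.62934822,  0.03840943,  1.51841205, -0.02698655,
        0.99632991, -0.02002044]), 'qd': array([ 9.19142494e-04,  1.33368182e-03,  4.54941257e-04,  1.04162767e-03,
       -1.31019760e-03,  1.19788099e-03, -2.41349899e-05]), 'tau': array([ 5.29441386e-04, -5.63393569e+01,  1.22610502e+00, -1.93441504e+01,
        1.08525294e-02,  1.04482824e-02, -2.81357563e-05]), 'eef_pos': array([ 284.0998374 , -583.89013723,  230.37308484]), 'tool_rot': array([-3.13961231e+00,  1.96612270e-05,  4.52787590e-01]), 'force': array([-1.21698478,  0.58141893, -0.37219997]), 'torque': array([ 0.01297366,  0.04232376, -0.00455977]), 'width': 85.31059613469837}
18.700000000000003
scene [[509.6010893468213, 0.0, 313.8001887897706], [0.0, 509.6010893468213, 205.90580721800058], [0.0, 0.0, 1.0]] [[0.574, -0.579, 0.579, -632.887], [-0.819, -0.41, 0.402, -857.277], [0.005, -0.705, -0.709, 1413.661], [0.0, 0.0, 0.0, 1.0]]
side [[519.4825494697649, 0.0, 325.4809205834848], [0.0, 519.4825494697649, 201.70432467801317], [0.0, 0.0, 1.0]] [[1.0, 0.018, -0.02, 488.31], [0.027, -0.54, 0.841, -1499.731], [0.004, -0.841, -0.54, 972.306], [0.0, 0.0, 0.0, 1.0]]
wrist [[276.4318694021099, 0.0, 323.8258660347669], [0.0, 276.4318694021099, 197.51022380298775], [0.0, 0.0, 1.0]] [[0.437, -0.85, -0.295, 359.489], [-0.899, -0.414, -0.142, -547.461], [-0.001, 0.328, -0.945, 372.454], [0.0, 0.0, 0.0, 1.0]]
```

View pics/scene0.png

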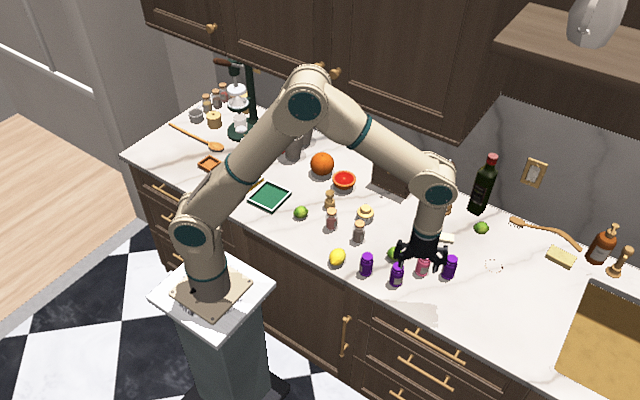

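View pics/side0.png

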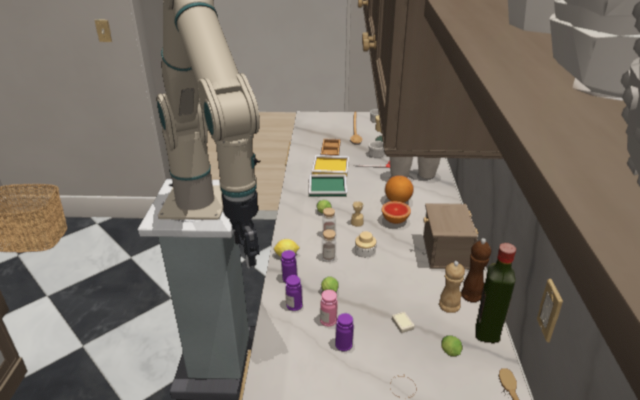

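View pics/wrist0.png

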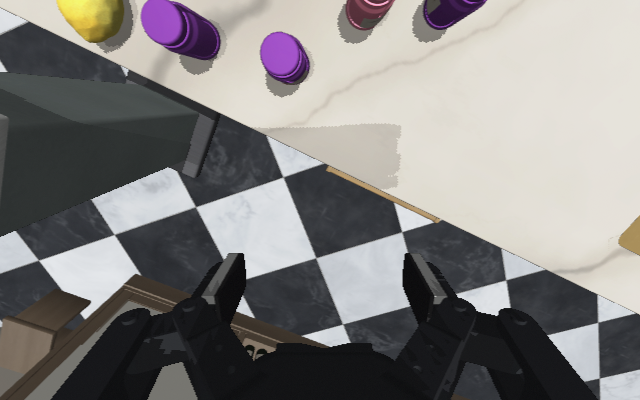

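```bash
python3 - <<'E'
import cv2
i=cv2.imread("pics/side0.png"); 
cv2.imwrite("pics/c1.png",cv2.resize(i[200:360,250:470],None,fx=3.6,fy=3.6,interpolation=cv2.INTER_CUBIC))
cv2.imwrite("pics/c2.png",cv2.resize(i[125:215,285:425],None,fx=5.6,fy=5.6,interpolation=cv2.INTER_CUBIC))
i=cv2.imread("pics/scene0.png"); 
cv2.imwrite("pics/c3.png",cv2.resize(i[170:295,290:470],None,fx=4.4,fy=4.4,interpolation=cv2.INTER_CUBIC))
cv2.imwrite("pics/c4.png",cv2.resize(i[90:220,160:320],None,fx=4.6,fy=4.6,interpolation=cv2.INTER_CUBIC))
E
```

```text
(no output)
```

View pics/c1.png

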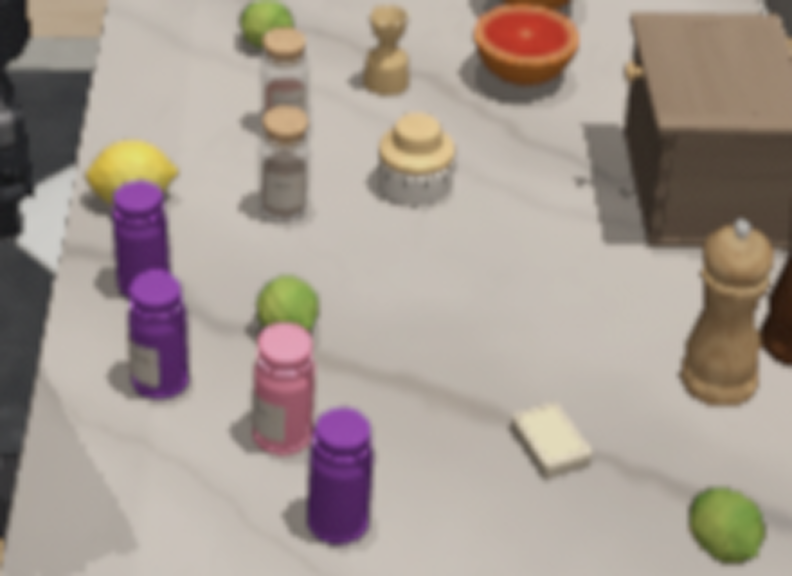

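View pics/c2.png

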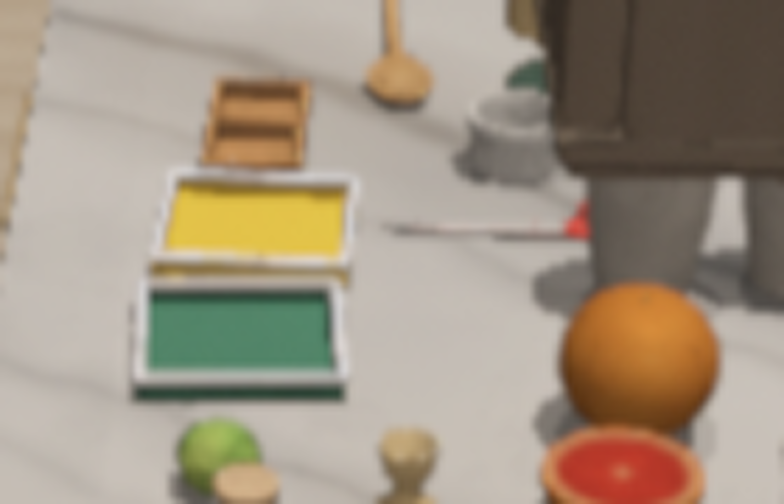

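View pics/c3.png

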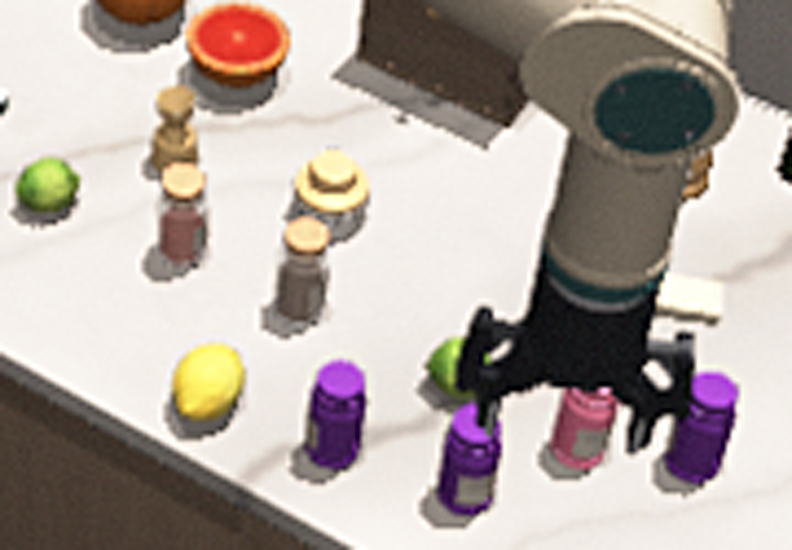

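View pics/c4.png

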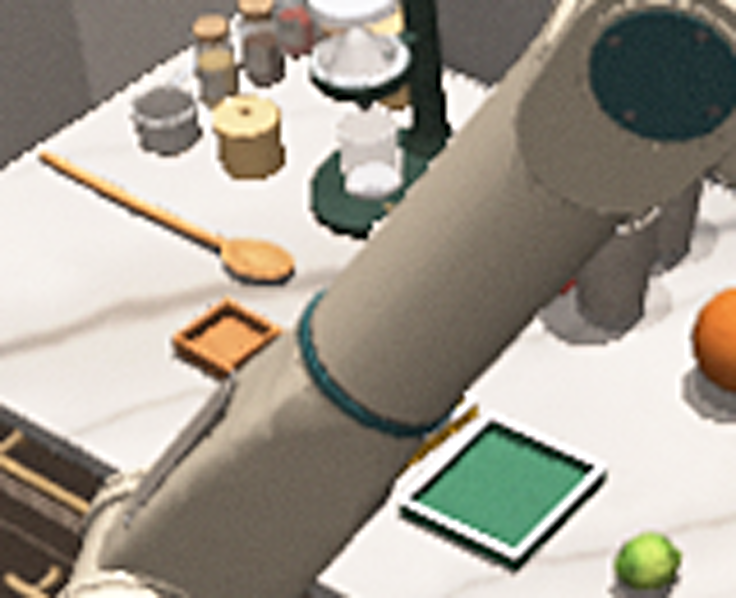

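```bash
cat > h.py <<'E'
import numpy as np
from cell import ctrl
C={}
def cam(n):
    if n not in C: C[n]=ctrl.get_image(n)
    return C[n]
def ray(n,u,v,d=None):
    d=d or cam(n); r=np.linalg.solve(d["K"],[u,v,1.]); T=d["T"]; r=T[:3,:3]@r
    return T[:3,3],r/np.linalg.norm(r)
def atz(n,u,v,z,d=None):
    o,r=ray(n,u,v,d); return o+r*(z-o[2])/r[2]
def tri(*obs):
    A=np.zeros((3,3));b=np.zeros(3)
    for (n,u,v) in obs:
        o,r=ray(n,u,v); P=np.eye(3)-np.outer(r,r); A+=P;b+=P@o
    p=np.linalg.solve(A,b); return p
def crop(p,s,off): return ((p[0]+.5)/s-.5+off[0],(p[1]+.5)/s-.5+off[1])
E
python3 - <<'E'
from h import *
c1=lambda *p:crop(p,3.6,(250,200)); c2=lambda *p:crop(p,5.6,(285,125)); c3=lambda *p:crop(p,4.4,(290,170)); c4=lambda *p:crop(p,4.6,(160,90))
np.set_printoptions(suppress=True,precision=1)
for n,s,c,z in [("lemon",(131,172),(208,381),28),("limea",(267,25),(47,185),24),("limeb",(288,305),(458,368),24),("red",(285,41),(184,175),92),("dark",(286,119),(306,230),92),("jig",(389,15),(176,96),74),("timer",(418,130),(334,163),62),("P1",(139,194),(340,372),80),("P2",(155,288),(475,415),80),("pink",(285,342),(588,380),80),("P3",(343,427),(715,388),80)]:
    a=("side",*c1(*s)); b=("scene",*c3(*c)); print(n,tri(a,b),atz(*a,z),atz(*b,z))
for n,ps,z in [("yel",[(172,172),(358,180),(350,268),(150,265)],21),("grn",[(140,283),(342,285),(345,378),(132,378)],21),("rack",[(218,79),(312,80),(303,168),(203,165)],22)]:
    P=np.array([atz("side",*c2(*p),z) for p in ps]); print(n,P[:,:2].tolist(),P.mean(0))
P=np.array([atz("scene",*c4(*p),z) for p,z in zip([(492,415),(606,470),(518,560),(402,505)],[21]*4)]);print("grn scene",P,P.mean(0))
P=np.array([atz("scene",*c4(*p),22) for p in [(228,300),(279,330),(174,341)]]);print(P)
E
```

```text
lemon [ 343.2 -280.2   26.5] [ 343.  -283.4   28. ] [ 343.  -280.1   28. ]
limea [448.8 -44.9  20.1] [448.1 -53.5  24. ] [447.7 -45.6  24. ]
limeb [ 475.  -433.7   21.1] [ 475.1 -437.    24. ] [ 472.6 -434.7   24. ]
red [ 468.5 -171.9   88.9] [ 466.9 -181.4   92. ] [ 469.5 -170.9   92. ]
dark [ 471.7 -287.8   91.2] [ 470.1 -293.3   92. ] [ 474.6 -285.7   92. ]
jig [ 559.  -103.9   72.4] [ 557.5 -110.1   74. ] [ 560.4 -102.7   74. ]
timer [ 580.4 -252.    56.9] [ 577.7 -264.    62. ] [ 580.  -251.4   62. ]
P1 [ 362.3 -385.2   89.3] [ 359.6 -377.5   80. ] [ 372.3 -379.6   80. ]
P2 [ 383.6 -490.1   89.4] [ 380.4 -484.6   80. ] [ 395.1 -484.3   80. ]
pink [ 474.5 -538.9   80.9] [ 474.5 -537.7   80. ] [ 475.1 -538.7   80. ]
P3 [ 514.8 -624.1   88.8] [ 514.2 -617.    80. ] [ 524.  -621.5   80. ]
yel [[403.74073140398133, 318.10243468769227], [534.3348133050994, 310.4940254760372], [527.6761948659964, 185.26081881757068], [394.8423703098507, 184.87076049401935]] [465.1 249.7  21. ]
grn [[389.45892126941504, 160.62483198742075], [522.2280444129417, 162.40390695028918], [523.3783232708984, 45.920028911390546], [390.69500886761085, 41.56411854850603]] [456.4 102.6  21. ]
rack [[431.6887490325394, 466.2569762476876], [501.73933416523465, 466.9773617865851], [495.7565699770344, 325.3726756043484], [425.2233083540721, 327.5387561613893]] [463.6 396.5  22. ]
grn scene [[516.6 173.9  21. ]
 [518.3  49.7  21. ]
 [389.5  44.4  21. ]
 [383.9 165.1  21. ]] [452.1 108.3  21. ]
[[498.  472.6  22. ]
 [493.4 404.8  22. ]
 [426.6 472.1  22. ]]
```

```bash
cat >> h.py <<'E'
from scipy.spatial.transform import Rotation as Ro
def go(x,y,z,yaw=None):
    s=ctrl.read_state(); R=Ro.from_euler('xyz',s["tool_rot"]).as_matrix()
    d=R.T@(np.array([x,y,z])-s["eef_pos"])/25
    cy=s["tool_rot"][2]; t=0
    if yaw is not None:
        t=(cy-yaw+np.pi/2)%np.pi-np.pi/2
    print("from",s["eef_pos"].round(1),"yaw",round(cy,3),"q",s["qpos"].round(2),"| units",d.round(2),"twist",round(np.degrees(t)/6,2),"dist",round(np.linalg.norm(d)*25))
E
python3 -c "
from h import *
go(320,-290,200)"
```

```text
from [ 284.2 -584.3  230.9] yaw 0.453 q [ 1.05  0.63  0.04  1.52 -0.03  1.   -0.02] | units [ 6.44 -9.96  1.24] twist 0.0 dist 298
```

Candidates (scene px):
- **Lemon:** the only one is at (337,257).
- **Limes:** (301,212) and (393,253) are the front ones. (481,227) is far back, so I leave it.
- **Red jar:** the corked glass jar at (331,219). The pink-capped jar (423,266), the purple jars (366,264), (397,274) and (450,266), and the back-left jars near (215,95) are not meant.
- **Dark jar:** the corked glass jar at (358,232).

The close crops confirm these choices.

Emit:
servo_tool --commands '[0.3,-0.5,0.06,0,0,1.0,-1.6,0.2,0,0,2.0,-3.1,0.4,0,0,3.0,-4.7,0.6,0,0,4.0,-6.3,0.8,0,0,5.0,-7.8,1.0,0,0,5.8,-9.0,1.15,0,0,6.3,-9.7,1.22,0,0,6.44,-9.96,1.24,0,0,6.44,-9.96,1.24,0,0]'

```text
clock: 1.08
eef_pos: [320.5, -287.4, 200.3]
tool_rot: [-3.14, -0.0, 0.458]
force: [0.7, -0.5, -0.1]
width: 85.4
```

```bash
python3 - <<'E'
from h import *
import cv2
d=cam("wrist"); cv2.imwrite("pics/w1.png",d["img"]); go(343,-280,150)
# project expected
def proj(p):
    q=np.linalg.inv(d["T"])@np.append(p,1); u=d["K"]@q[:3]; return u[:2]/u[2]
print(proj([343,-280,28]))
E
```

```text
from [ 320.7 -289.9  200.6] yaw 0.455 q [ 0.65  0.37  0.03  2.13 -0.02  0.64 -0.43] | units [0.97 0.04 2.02] twist 0.0 dist 56
[326.9177288  157.42204248]
```

View pics/w1.png

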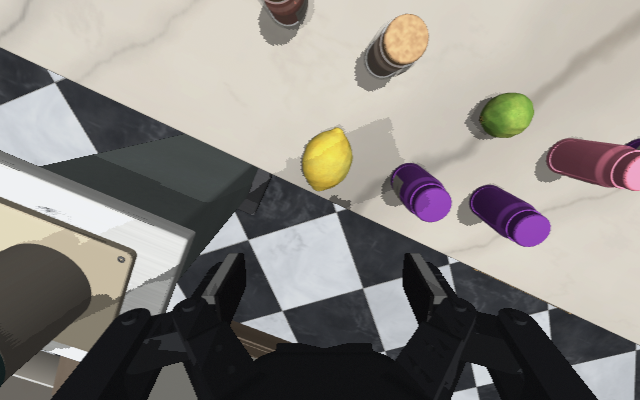

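```bash
cat >> h.py <<'E'
import cv2
def blobs(d,lo,hi,z,minA=150):
    """HSV-threshold blobs -> centre & axis on plane z"""
    hsv=cv2.cvtColor(d["img"],cv2.COLOR_BGR2HSV); m=cv2.inRange(hsv,np.array(lo),np.array(hi))
    n,l,st,c=cv2.connectedComponentsWithStats(m)
    for k in range(1,n):
        if st[k,4]<minA: continue
        cs,_=cv2.findContours((l==k).astype(np.uint8),cv2.RETR_EXTERNAL,cv2.CHAIN_APPROX_NONE)
        h=cv2.convexHull(max(cs,key=len))[:,0,:]
        P=np.array([atz(None,u,v,z,d)[:2] for u,v in h],np.float32)
        M=cv2.moments(P); cx,cy=M["m10"]/M["m00"],M["m01"]/M["m00"]
        a=.5*np.arctan2(2*M["mu11"],M["mu20"]-M["mu02"])
        R=P@np.array([[np.cos(a),-np.sin(a)],[np.sin(a),np.cos(a)]]); e=np.ptp(R,0); mid=(R.max(0)+R.min(0))/2
        print("px",c[k].round(0),"area",st[k,4],"centre",round(cx,1),round(cy,1),"axis",round(a,3),"extent",e.round(1))
E
python3 - <<'E'
from h import *
d=cam("wrist")
blobs(d,(22,120,80),(32,255,255),28); print('g'); blobs(d,(33,100,40),(60,255,255),24)
E
```

```text
px [324. 158.] area 2315 centre 339.9 -281.3 axis 0.12 extent [76.1 54.8]
g
px [504. 113.] area 1820 centre 471.9 -437.5 axis -1.093 extent [57.2 45.9]
```

```bash
python3 -c "
from h import *
go(341.5,-281,80,0.12);go(341.5,-281,10,0.12)"
```

```text
from [ 320.7 -291.3  200.7] yaw 0.453 q [ 0.65  0.37  0.03  2.13 -0.02  0.64 -0.43] | units [ 0.93 -0.02  4.83] twist 3.18 dist 123
from [ 320.7 -291.3  200.7] yaw 0.453 q [ 0.65  0.37  0.03  2.13 -0.02  0.64 -0.43] | units [ 0.93 -0.02  7.63] twist 3.18 dist 192
```

Emit:
servo_tool --commands '[0.2,0,0.4,0.5,0,0.5,0,1.4,1.5,0,0.8,0,2.6,2.5,0,0.93,-0.02,3.8,3.0,0,0.93,-0.02,4.6,3.18,0,0.93,-0.02,4.83,3.18,0,0.93,-0.02,4.83,3.18,0,0.93,-0.02,4.83,3.18,0]'

```text
clock: 1.85
eef_pos: [341.0, -281.1, 79.9]
tool_rot: [3.141, -0.0, 0.118]
force: [0.1, -1.3, -0.4]
width: 85.4
```

```bash
python3 - <<'E'
from h import *
d=cam("wrist"); cv2.imwrite("pics/w2.png",d["img"]); blobs(d,(22,120,80),(32,255,255),28);go(341.5,-281,10,0.12)
E
```

```text
px [323. 218.] area 5099 centre 339.3 -281.2 axis 0.106 extent [77.7 54.8]
from [ 341.3 -281.    80.4] yaw 0.119 q [ 0.58  0.62  0.07  2.21 -0.13  0.31 -0.69] | units [ 0.   -0.01  2.82] twist -0.01 dist 70
```

View pics/w2.png

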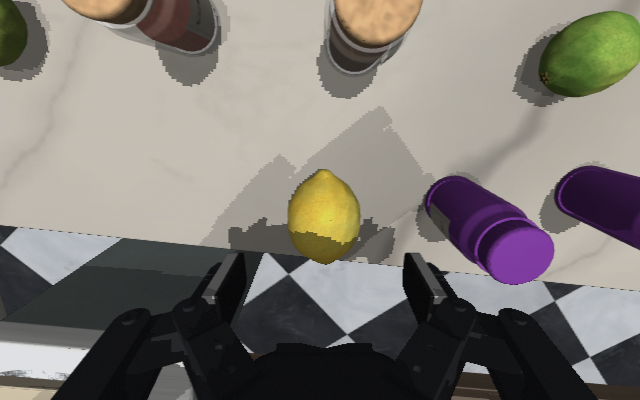

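The lemon is at (323,218), aligned between the fingers, with the purple jar clear to the right. I'll descend and close.

Emit:
servo_tool --commands '[0,0,0.4,0,0,0,0,1.2,0,0,0,0,2.0,0,0,0,0,2.6,0,0,0,0,2.8,0,0,0,0,2.8,0,0,0,0,2.8,0,0.6,0,0,2.8,0,0.6,0,0,2.8,0,0.8,0,0,2.8,0,0.8]'

```text
clock: 2.73
eef_pos: [341.8, -280.2, 11.1]
tool_rot: [3.14, -0.003, 0.12]
force: [-0.6, -0.9, 3.3]
width: 51.8
```

Emit:
servo_tool --commands '[0,0,0,0,1,0,0,0,0,1,0,0,0,0,1,0,0,0,0,1]'

```text
clock: 3.07
eef_pos: [341.8, -280.2, 11.1]
tool_rot: [3.141, -0.003, 0.12]
force: [-0.5, 0.6, 7.8]
width: 51.4
```

```bash
python3 -c "
from h import *
go(450,200,160,0)"
```

```text
from [ 341.8 -280.2   11.1] yaw 0.12 q [ 0.43  0.79  0.28  2.24 -1.02  0.24  0.19] | units [  6.61 -18.55  -5.96] twist 1.14 dist 514
```

Emit:
servo_tool --commands '[0,0,-0.2,0,1,0,0,-0.8,0,1,0,0,-1.7,0,1,0,0,-2.7,0,1,0,0,-3.8,0,1,0,0,-4.9,0,1,0,0,-5.6,0,1,0,0,-6.0,0,1,0,0,-6.0,0,1]'

```text
clock: 3.82
eef_pos: [341.6, -280.1, 161.5]
tool_rot: [3.14, -0.003, 0.12]
force: [0.1, 1.2, -1.9]
width: 51.2
```

```bash
python3 -c "
from h import *
go(450,-50,160,0);go(460,200,160,0)"
```

```text
from [ 341.6 -280.1  161.5] yaw 0.12 q [ 0.11  0.56  0.76  2.17 -0.65  0.65 -0.12] | units [ 5.41 -8.62  0.06] twist 1.15 dist 254
from [ 341.6 -280.1  161.5] yaw 0.12 q [ 0.11  0.56  0.76  2.17 -0.65  0.65 -0.12] | units [  7.   -18.5    0.04] twist 1.15 dist 495
```

Emit:
servo_tool --commands '[0.3,-0.5,0,0,1,1.0,-1.6,0,0.2,1,1.9,-3.0,0,0.4,1,2.9,-4.5,0,0.6,1,3.8,-6.0,0,0.8,1,4.6,-7.5,0,1.0,1,5.3,-8.9,0,1.15,1,5.7,-10.4,0,1.15,1,6.0,-11.8,0,1.15,1,6.2,-13.0,0,1.15,1]'

```text
clock: 4.65
eef_pos: [455.2, 64.9, 158.2]
tool_rot: [-3.142, 0.003, 0.002]
force: [0.8, -0.0, -1.6]
width: 51.6
```

```bash
python3 -c "
from h import *
go(440,230,160,0)"
```

```text
from [455.2  64.9 158.2] yaw 0.002 q [-0.77  0.64  0.88  2.12 -0.75  0.73 -0.96] | units [-0.6  -6.61 -0.07] twist 0.02 dist 166
```

Emit:
servo_tool --commands '[-0.1,-0.8,0,0,1,-0.2,-2.0,0,0,1,-0.3,-3.4,0,0,1,-0.45,-4.8,0,0,1,-0.55,-5.9,0,0,1,-0.6,-6.45,0,0,1,-0.6,-6.6,0,0,1,-0.6,-6.6,0,0,1,-0.6,-6.6,0,0,1]'

```text
clock: 5.4
eef_pos: [440.9, 225.0, 159.1]
tool_rot: [3.14, 0.001, -0.002]
force: [-1.1, -0.7, -0.6]
width: 51.6
```

```bash
python3 - <<'E'
from h import *
d=cam("wrist"); cv2.imwrite("pics/w3.png",d["img"]);go(462,250,16,0)
E
```

```text
from [441.1 224.7 159.3] yaw -0.003 q [-1.1   0.7   0.92  2.03 -0.78  0.81 -1.3 ] | units [ 0.83 -1.02  5.73] twist -0.03 dist 147
```

View pics/w3.png

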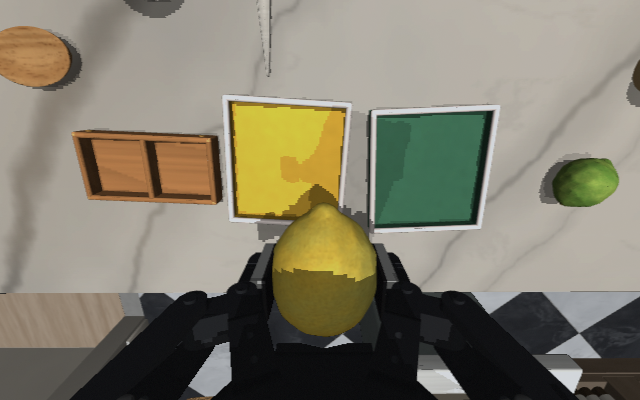

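```bash
python3 - <<'E'
import cv2
i=cv2.imread("pics/w3.png")
cv2.imwrite("pics/c5.png",cv2.resize(i[85:245,60:360],None,fx=2.6,fy=2.6,interpolation=cv2.INTER_CUBIC))
cv2.imwrite("pics/c6.png",cv2.resize(i[85:245,340:640],None,fx=2.6,fy=2.6,interpolation=cv2.INTER_CUBIC))
E
```

```text
(no output)
```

View pics/c5.png

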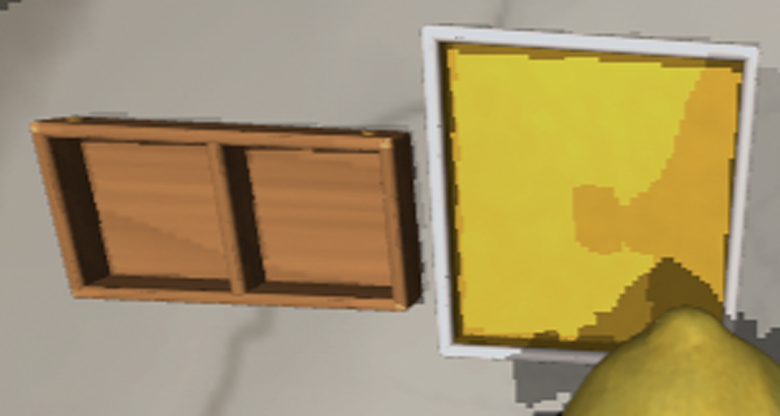

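View pics/c6.png

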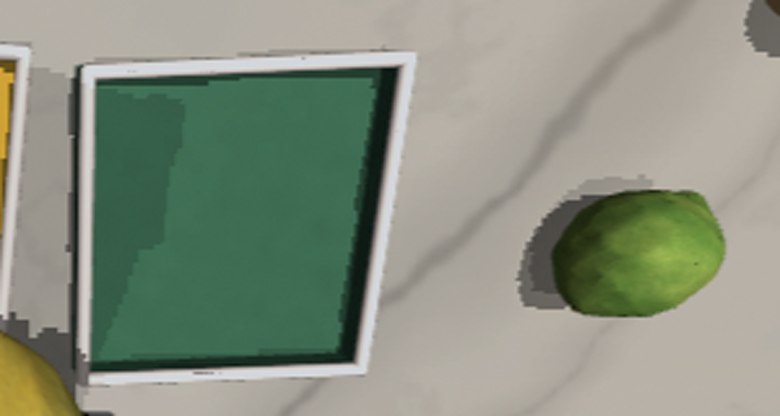

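```bash
python3 - <<'E'
from h import *
d=cam("wrist")
np.set_printoptions(suppress=True,precision=1)
def q(ps,off,z):
    P=np.array([atz(None,*crop(p,2.6,off),z,d)[:2] for p in ps]);
    e=np.roll(P,-1,0)-P; print(P.tolist(),"mean",P.mean(0),"len",np.linalg.norm(e,axis=1),"ang",np.degrees(np.arctan2(e[:,1],e[:,0]))); return P
P=q([(422,26),(758,48),(441,356)],(60,85),21); print("yc",(P[1]+P[2])/2)
q([(80,67),(415,53),(366,374),(80,384)],(340,85),21)
q([(32,121),(391,136),(406,308),(74,295)],(60,85),22)
blobs(d,(33,100,40),(60,255,255),24)
E
```

```text
[[531.4941711772143, 320.5205226806047], [523.4598132595031, 197.53190756298525], [399.9462929944062, 328.7756563258095]] mean [485.  282.3] len [123.3 180.2 131.8] ang [-93.7 133.3  -3.6]
yc [461.7 263.2]
[[516.701756088165, 178.72497403626338], [521.2113531268908, 54.91260179938453], [390.292828346163, 49.194608209897524], [386.07431535107503, 171.95518373097863]] mean [453.6 113.7] len [123.9 131.  122.8 130.8] ang [ -87.9 -177.5   92.     3. ]
[[498.2340259053239, 472.0937200021963], [492.1411677859388, 336.8980336772341], [422.1264122538996, 340.3745221874302], [428.3855811980711, 475.93108978677594]] mean [460.2 406.3] len [135.3  70.1 135.7  70. ] ang [-92.6 177.2  87.4  -3.1]
px [586. 182.] area 2437 centre 444.3 -48.5 axis 1.405 extent [68.1 54. ]
```

```bash
python3 - <<'E'
from h import *
go(460,261,60,-0.06);go(460,261,15.5,-0.06)
E
```

```text
from [441.3 224.7 159.5] yaw -0.004 q [-1.1   0.7   0.92  2.03 -0.78  0.81 -1.3 ] | units [ 0.74 -1.46  3.98] twist 0.54 dist 108
from [441.3 224.7 159.5] yaw -0.004 q [-1.1   0.7   0.92  2.03 -0.78  0.81 -1.3 ] | units [ 0.74 -1.46  5.76] twist 0.54 dist 150
```

Emit:
servo_tool --commands '[0.1,-0.2,0.3,0.1,1,0.3,-0.6,1.0,0.3,1,0.5,-1.0,2.0,0.5,1,0.7,-1.4,3.0,0.54,1,0.74,-1.46,3.7,0.54,1,0.74,-1.46,4.0,0.54,1,0.74,-1.46,4.0,0.54,1,0.74,-1.46,4.0,0.54,1]'

```text
clock: 6.17
eef_pos: [460.0, 262.1, 59.8]
tool_rot: [3.141, -0.0, -0.059]
force: [-0.5, -0.0, -1.8]
width: 51.9
```

```bash
python3 - <<'E'
from h import *
d=cam("wrist"); cv2.imwrite("pics/w4.png",d["img"])
go(460,262,16,-0.06)
E
```

```text
from [460.3 262.4  60.4] yaw -0.059 q [-1.04  0.87  0.76  2.   -0.98  0.69 -1.26] | units [-0.01  0.02  1.77] twist 0.01 dist 44
```

View pics/w4.png

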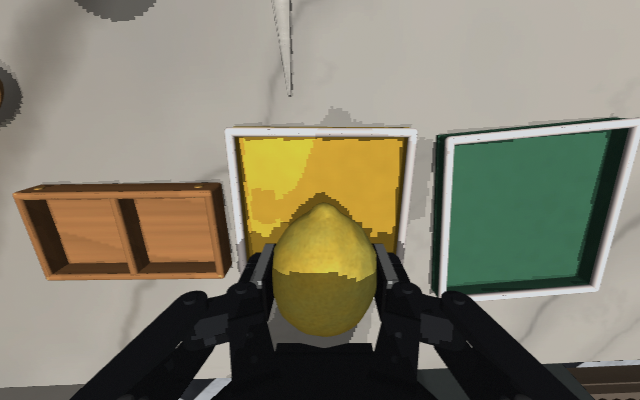

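Emit:
servo_tool --commands '[0,0,0.3,0,1,0,0,0.8,0,1,0,0,1.3,0,1,0,0,1.65,0,1,0,0,1.78,0,1,0,0,1.78,0,1,0,0,1.78,0,1,0,0,1.78,0,1]'

```text
clock: 6.88
eef_pos: [460.1, 263.2, 15.6]
tool_rot: [-3.141, -0.001, -0.057]
force: [-0.4, 0.4, -1.8]
width: 51.2
```

Emit:
servo_tool --commands '[0,0,0,0,0.25,0,0,0,0,0.25,0,0,0,0,0.25,0,0,0,0,0.25]'

```text
clock: 7.22
eef_pos: [459.8, 263.3, 15.3]
tool_rot: [-3.141, -0.0, -0.057]
force: [0.2, -0.4, 0.6]
width: 64.2
```

Emit:
servo_tool --commands '[0,0,-0.2,0,0.25,0,0,-0.7,0,0.25,0,0,-1.5,0,0.25,0,0,-2.6,0,0.25,0,0,-3.8,0,0,0,0,-4.8,0,0,0,0,-5.4,0,0,0,0,-5.5,0,0]'

```text
clock: 7.88
eef_pos: [461.3, 263.5, 155.6]
tool_rot: [-3.139, -0.004, -0.057]
force: [0.1, 0.4, -1.3]
width: 85.1
```

```bash
python3 - <<'E'
from h import *
d=cam("wrist"); cv2.imwrite("pics/w5.png",d["img"])
go(430,-46,150,0)
E
```

```text
from [460.6 263.6 154.5] yaw -0.057 q [-1.12  0.74  0.89  1.95 -0.78  0.84 -1.43] | units [-0.51 12.43  0.15] twist -0.54 dist 311
```

View pics/w5.png

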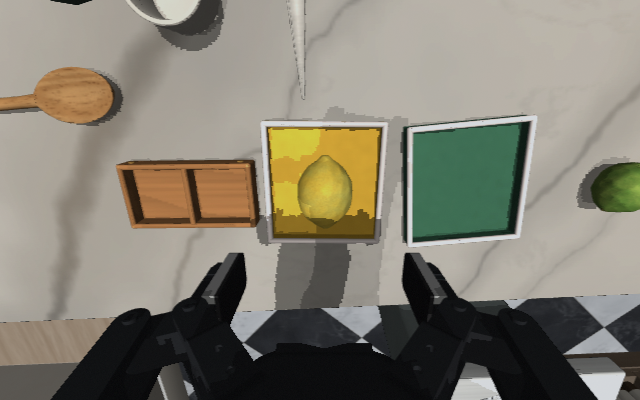

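```bash
python3 - <<'E'
from h import *
d=cam("wrist"); np.set_printoptions(suppress=True,precision=1)
for ps,z in [([(261,121),(387,122),(383,242),(268,244)],21),([(404,128),(537,115),(520,238),(408,246)],21)]:
    P=np.array([atz(None,*p,z,d)[:2] for p in ps]); e=np.roll(P,-1,0)-P; print(P.mean(0),np.linalg.norm(e,axis=1),np.degrees(np.arctan2(e[:,1],e[:,0])))
E
```

```text
[461.1 262.4] [121.4 129.5 128.5 132.9] [-93.7 179.   87.9  -4.1]
[453.3 115.3] [126.4 131.5 123.5 129.8] [ -87.8 -177.2   91.4    4.1]
```

Emit:
servo_tool --commands '[-0.02,0.5,0,-0.1,0,-0.06,1.6,0,-0.2,0,-0.13,3.2,0,-0.3,0,-0.2,4.8,0.1,-0.4,0,-0.27,6.4,0.1,-0.54,0,-0.33,8.0,0.15,-0.54,0,-0.4,9.6,0.15,-0.54,0,-0.45,11.0,0.15,-0.54,0,-0.5,12.0,0.15,-0.54,0,-0.51,12.4,0.15,-0.54,0]'

```text
clock: 8.82
eef_pos: [427.8, -49.6, 148.3]
tool_rot: [3.14, 0.001, -0.007]
force: [0.5, 0.4, 0.1]
width: 85.7
```

Emit:
servo_tool --commands '[0,0,0,0,0,0,0,0,0,0]'

```text
clock: 8.98
eef_pos: [428.7, -44.9, 148.1]
tool_rot: [-3.141, 0.002, -0.001]
force: [-0.3, 0.9, -0.6]
width: 85.5
```

```bash
python3 - <<'E'
from h import *
d=cam("wrist"); cv2.imwrite("pics/w6.png",d["img"])
blobs(d,(33,100,40),(60,255,255),24)
go(446,-46,80)
E
```

```text
px [326. 174.] area 2022 centre 444.3 -47.6 axis -0.536 extent [59.  46.7]
from [428.9 -44.1 148.1] yaw 0.001 q [-0.5   0.6   0.8   2.2  -0.74  0.64 -0.73] | units [0.69 0.08 2.72] twist 0.0 dist 70
```

View pics/w6.png

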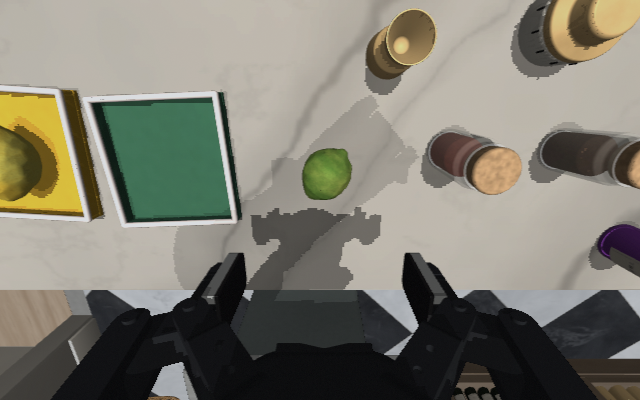

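```bash
python3 - <<'E'
from h import *
go(445.5,-47,75,-0.54)
E
```

```text
from [428.9 -44.1 148.1] yaw 0.001 q [-0.5   0.6   0.8   2.2  -0.74  0.64 -0.73] | units [0.67 0.12 2.92] twist 5.16 dist 75
```

Emit:
servo_tool --commands '[0.1,0,0.3,0.6,0,0.25,0,0.8,1.6,0,0.4,0.1,1.4,2.7,0,0.55,0.1,2.1,3.8,0,0.67,0.12,2.7,4.7,0,0.67,0.12,2.92,5.16,0,0.67,0.12,2.92,5.16,0,0.67,0.12,2.92,5.16,0]'

```text
clock: 9.7
eef_pos: [445.7, -46.9, 75.3]
tool_rot: [3.141, 0.002, -0.537]
force: [0.1, -0.7, -0.2]
width: 85.4
```

```bash
python3 - <<'E'
from h import *
d=cam("wrist"); cv2.imwrite("pics/w7.png",d["img"])
blobs(d,(33,100,40),(60,255,255),24)
go(445.5,-47,7,-0.54)
E
```

```text
px [324. 219.] area 3405 centre 444.0 -47.2 axis -0.601 extent [60.8 46.6]
from [446.  -47.3  75.7] yaw -0.537 q [-0.44  0.77  0.74  2.21 -1.04  0.58 -0.99] | units [-0.02 -0.    2.75] twist 0.03 dist 69
```

View pics/w7.png

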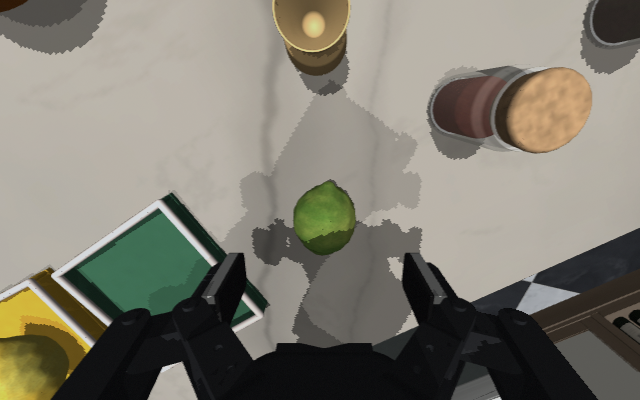

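Emit:
servo_tool --commands '[0,0,0.4,0.2,0,0,0,1.2,0.4,0,0,0,2.0,0.4,0,0,0,2.6,0.4,0,0,0,2.75,0.4,0,0,0,2.75,0.4,0,0,0,2.75,0.4,0.6,0,0,2.75,0.4,0.6,0,0,2.75,0.4,0.8,0,0,2.75,0.4,0.8]'

```text
clock: 10.58
eef_pos: [446.3, -48.7, 8.2]
tool_rot: [-3.141, -0.002, -0.582]
force: [-0.7, 0.4, 11.8]
width: 44.3
```

Emit:
servo_tool --commands '[0,0,0,0,1,0,0,0,0,1,0,0,0,0,1]'

```text
clock: 10.83
eef_pos: [446.3, -48.7, 8.3]
tool_rot: [-3.141, -0.002, -0.582]
force: [-1.2, 0.8, 12.0]
width: 44.1
```

Emit:
servo_tool --commands '[0,0,-0.2,0,1,0,0,-0.7,0,1,0,0,-1.5,0,1,0,0,-2.5,0,1,0,0,-3.2,0,1,0,0,-3.5,0,1,0,0,-3.5,0,1]'

```text
clock: 11.42
eef_pos: [447.0, -48.4, 96.0]
tool_rot: [-3.14, -0.003, -0.582]
force: [-0.2, -0.2, -0.5]
width: 44.2
```

```bash
python3 - <<'E'
from h import *
go(454,86,90,0.05)
E
```

```text
from [447.  -48.4  96. ] yaw -0.582 q [-0.38  0.68  0.64  2.2  -0.85  0.52 -1.23] | units [-2.72 -4.65  0.24] twist -6.03 dist 135
```

```bash
python3 - <<'E'
import numpy as np
best=[]
X,Y,m=62-2.5,58-2.5,1.5
for th in np.radians(np.arange(0,181,5)):
  g=np.array([np.cos(th),np.sin(th)]); a=np.array([-g[1],g[0]])   # grip dir, lime axis
  for off in np.arange(24.5,36,.5):
    for sh in np.arange(-30,31,1):
      c=off*g+sh*a
      fo=[c+s*g*f+w*a for s in(1,-1) for f in (22,40.5) for w in(-11,11)]
      if any(abs(p[0])>X or abs(p[1])>Y for p in fo): continue
      ph=np.linspace(0,6.28,60); E=c+np.outer(30*np.cos(ph),a)+np.outer(24*np.sin(ph),g)
      if (abs(E[:,0])>X).any() or (abs(E[:,1])>Y).any(): continue
      # lime2 at -c: inner finger vs lime1
      ok=True
      for f in np.linspace(22,40.5,8):
        for w in np.linspace(-11,11,8):
          r=(-c+f*g+w*a)-c
          if ((r@a)/(30+m))**2+((r@g)/(24+m))**2<1: ok=False;break
        if not ok:break
      if ok: best.append((abs(sh),np.degrees(th).round(),off,sh,c.round(1).tolist()))
best.sort(); print(len(best)); [print(b) for b in best[:14]]
E
```

```text
6
(np.int64(21), np.float64(65.0), np.float64(24.5), np.int64(-21), [29.4, 13.3])
(np.int64(21), np.float64(65.0), np.float64(25.0), np.int64(-21), [29.6, 13.8])
(np.int64(21), np.float64(115.0), np.float64(24.5), np.int64(21), [-29.4, 13.3])
(np.int64(21), np.float64(115.0), np.float64(25.0), np.int64(21), [-29.6, 13.8])
(np.int64(22), np.float64(65.0), np.float64(24.5), np.int64(-22), [30.3, 12.9])
(np.int64(22), np.float64(115.0), np.float64(24.5), np.int64(22), [-30.3, 12.9])
```

```bash
python3 - <<'E'
from h import *
i=cv2.imread("pics/w7.png")
cv2.imwrite("pics/c7.png",cv2.resize(i[235:400,180:460],None,fx=2.8,fy=2.8,interpolation=cv2.INTER_CUBIC))
d=cam("wrist"); s=ctrl.read_state(); R=Ro.from_euler('xyz',s["tool_rot"]).as_matrix()
for y in (-57,-42.5,42.5,57):
  for z in (-13,-13-20):
   for x in(-11,11):
    p=s["eef_pos"]+R@np.array([x,y,z]); q=np.linalg.inv(d["T"])@np.append(p,1); u=d["K"]@q[:3]; print(x,y,z,(u[:2]/u[2]).round(0))
cv2.imwrite("pics/w8.png",d["img"])
E
```

```text
-11 -57 -13 [221. 283.]
11 -57 -13 [216. 248.]
-11 -57 -33 [206. 309.]
11 -57 -33 [200. 270.]
-11 -42.5 -13 [247. 283.]
11 -42.5 -13 [243. 248.]
-11 -42.5 -33 [236. 309.]
11 -42.5 -33 [231. 270.]
-11 42.5 -13 [399. 283.]
11 42.5 -13 [403. 248.]
-11 42.5 -33 [410. 309.]
11 42.5 -33 [414. 270.]
-11 57 -13 [425. 283.]
11 57 -13 [430. 248.]
-11 57 -33 [439. 309.]
11 57 -33 [446. 270.]
```

View pics/c7.png

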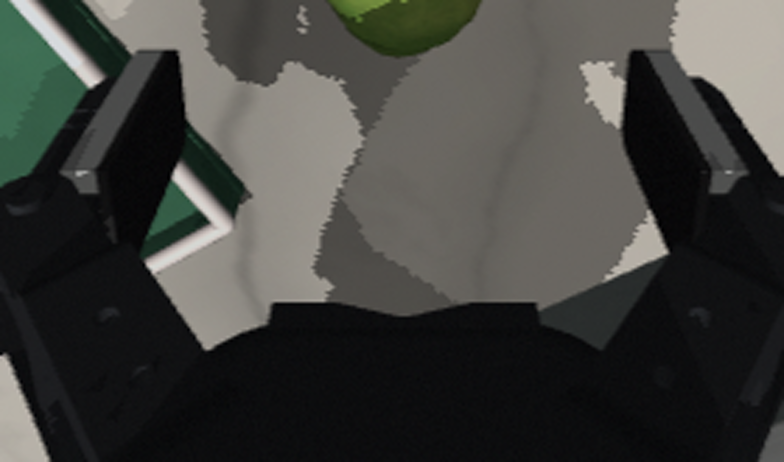

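View pics/w8.png

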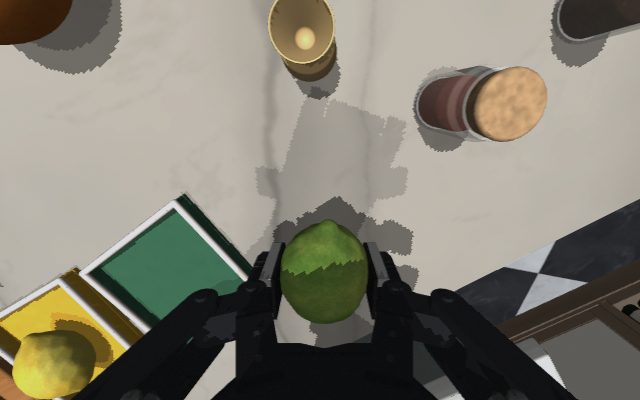

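```bash
python3 - <<'E'
import numpy as np
X,Y=62-2,58-2
best=[]
for thd in range(0,181,5):
  th=np.radians(thd); g=np.array([np.cos(th),np.sin(th)]); a=np.array([-g[1],g[0]])
  for off in np.arange(24.5,38,.5):
    for sh in range(-30,31):
      c=off*g+sh*a
      fo=[c+s*g*f+w*a for s in(1,-1) for f in (22,34) for w in(-11,11)]
      if any(abs(p[0])>X or abs(p[1])>Y for p in fo): continue
      h=2*abs(sh); S=2*off
      r=max(h-11,0)/30
      need=38.5+1+ (24*np.sqrt(1-r*r) if r<1 else 0)
      if S>=need: best.append((abs(sh),thd,off,sh,c.round(1).tolist()))
best.sort(); [print(b) for b in best[:10]]
E
```

```text
(0, 40, np.float64(32.0), 0, [24.5, 20.6])
(0, 40, np.float64(32.5), 0, [24.9, 20.9])
(0, 40, np.float64(33.0), 0, [25.3, 21.2])
(0, 40, np.float64(33.5), 0, [25.7, 21.5])
(0, 40, np.float64(34.0), 0, [26.0, 21.9])
(0, 40, np.float64(34.5), 0, [26.4, 22.2])
(0, 40, np.float64(35.0), 0, [26.8, 22.5])
(0, 45, np.float64(32.0), 0, [22.6, 22.6])
(0, 45, np.float64(32.5), 0, [23.0, 23.0])
(0, 45, np.float64(33.0), 0, [23.3, 23.3])
```

```bash
python3 - <<'E'
from h import *
go(477,137,80,-0.785)
E
```

```text
from [446.4 -48.1  95. ] yaw -0.582 q [-0.38  0.68  0.64  2.2  -0.85  0.52 -1.23] | units [-3.05 -6.86  0.6 ] twist 1.94 dist 188
```

Emit:
servo_tool --commands '[-0.2,-0.4,0,0.1,1,-0.6,-1.3,0,0.4,1,-1.1,-2.5,0,0.8,1,-1.6,-3.7,0.1,1.2,1,-2.2,-4.9,0.3,1.6,1,-2.7,-6.0,0.5,1.9,1,-3.0,-6.7,0.6,1.94,1,-3.05,-6.86,0.6,1.94,1,-3.05,-6.86,0.6,1.94,1,-3.05,-6.86,0.6,1.94,1]'

```text
clock: 12.3
eef_pos: [476.2, 135.1, 79.0]
tool_rot: [3.14, -0.0, -0.787]
force: [-0.1, -0.5, 0.4]
width: 43.9
```

```bash
python3 - <<'E'
from h import *
d=cam("wrist"); cv2.imwrite("pics/w9.png",d["img"])
go(477,137,13,-0.785)
E
```

```text
from [476.3 134.6  79.4] yaw -0.788 q [-0.8   0.79  0.73  2.09 -0.93  0.63 -1.77] | units [-0.05 -0.09  2.65] twist -0.03 dist 66
```

View pics/w9.png

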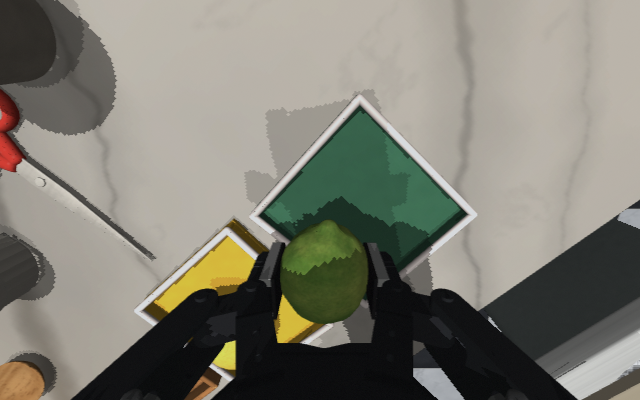

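```bash
python3 - <<'E'
from h import *
d=cam("wrist"); np.set_printoptions(suppress=True,precision=1)
P=np.array([atz(None,*p,21,d)[:2] for p in [(250,216),(360,94),(477,214)]]); print(P,(P[0]+P[2])/2,np.linalg.norm(np.diff(P,axis=0),axis=1), np.degrees(np.arctan2(*np.diff(P,axis=0)[:, ::-1].T)))
E
```

```text
[[516.5 175.1]
 [521.2  53.4]
 [391.4  48.5]] [453.9 111.8] [121.8 129.9] [ -87.8 -177.9]
```

Emit:
servo_tool --commands '[0,0,0.3,0,1,0,0,1.0,0,1,0,0,1.7,0,1,0,0,2.3,0,1,0,0,2.55,0,1,0,0,2.63,0,1,0,0,2.63,0,1,0,0,2.63,0,1]'

```text
clock: 13.07
eef_pos: [477.1, 136.0, 14.3]
tool_rot: [-3.141, -0.001, -0.787]
force: [-1.0, -0.1, -0.6]
width: 43.9
```

```bash
python3 - <<'E'
from h import *
s=ctrl.read_state(); print(s["eef_pos"],s["force"])
d=cam("wrist"); cv2.imwrite("pics/w10.png",d["img"])
E
```

```text
[477.11817864 136.03208257  14.31388382] [-1.00914425 -0.07580742 -0.58019825]
```

View pics/w10.png

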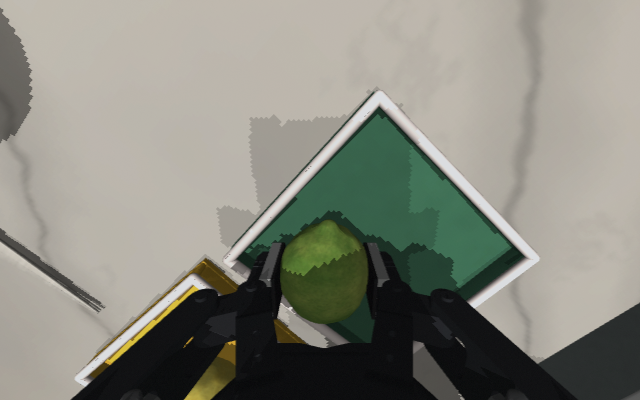

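Emit:
servo_tool --commands '[0,0,0.06,0,1,0,0,0.06,0,1,0,0,0.06,0,1,0,0,0.06,0,0.45,0,0,0.06,0,0.4,0,0,0.06,0,0.4,0,0,0.06,0,0.4]'

```text
clock: 13.7
eef_pos: [476.7, 136.6, 12.4]
tool_rot: [-3.141, -0.0, -0.786]
force: [0.4, 0.7, -0.1]
width: 51.5
```

```bash
python3 - <<'E'
from h import *
d=cam("wrist"); cv2.imwrite("pics/w11.png",d["img"])
E
```

```text
(no output)
```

View pics/w11.png

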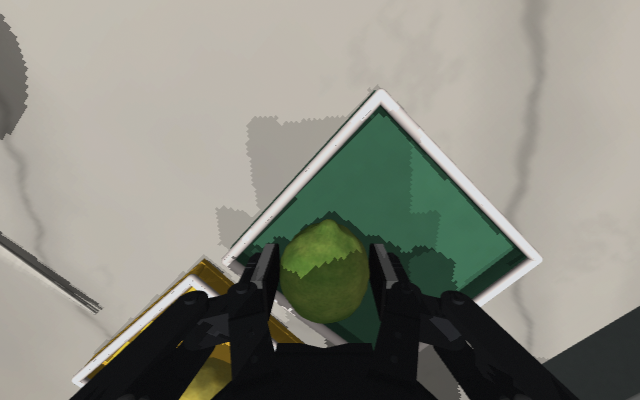

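Released with clearance on both sides and no contact force. I'll lift straight up.

Emit:
servo_tool --commands '[0,0,-0.2,0,0.4,0,0,-0.7,0,0.4,0,0,-1.5,0,0.4,0,0,-2.6,0,0.4,0,0,-3.8,0,0.2,0,0,-4.8,0,0,0,0,-5.4,0,0,0,0,-5.5,0,0,0,0,-5.5,0,0]'

```text
clock: 14.5
eef_pos: [477.1, 136.9, 150.8]
tool_rot: [-3.14, -0.001, -0.786]
force: [-0.1, 0.1, -0.2]
width: 85.4
```

```bash
python3 - <<'E'
from h import *
d=cam("wrist"); cv2.imwrite("pics/w12.png",d["img"]); blobs(d,(33,100,40),(60,255,255),28)
go(440,-200,150,-0.785); go(460,-400,150,-1.05)
E
```

```text
px [325. 192.] area 2005 centre 474.2 137.2 axis -0.833 extent [60.5 46.7]
from [476.4 136.8 149.8] yaw -0.786 q [-0.87  0.68  0.84  2.04 -0.75  0.76 -1.92] | units [ 8.500e+00  1.055e+01 -1.000e-02] twist -0.01 dist 339
from [476.4 136.8 149.8] yaw -0.786 q [-0.87  0.68  0.84  2.04 -0.75  0.76 -1.92] | units [14.72 15.64 -0.02] twist 2.52 dist 537
```

View pics/w12.png

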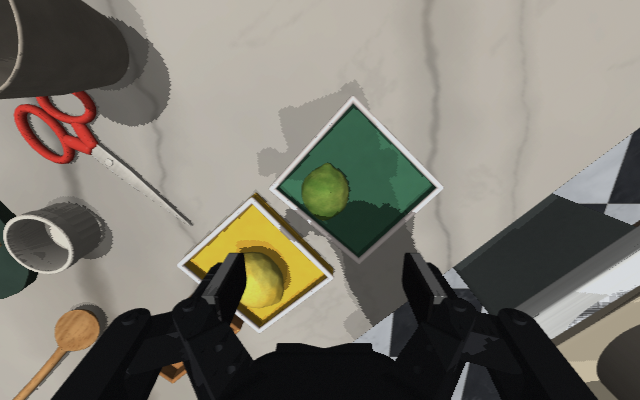

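Emit:
servo_tool --commands '[0.4,0.4,0,0,0,1.2,1.2,0,0.2,0,2.2,2.3,0,0.4,0,3.3,3.4,0,0.7,0,4.4,4.6,0,0.9,0,5.5,5.8,0,1.1,0,6.6,6.9,0,1.3,0,7.7,8.1,0,1.5,0,8.8,9.3,0,1.7,0,9.9,10.5,0,1.8,0]'

```text
clock: 15.38
eef_pos: [464.6, -225.5, 148.4]
tool_rot: [3.14, 0.003, -0.976]
force: [1.2, 0.7, -0.0]
width: 85.6
```

Emit:
servo_tool --commands '[0.9,1.2,0,0.2,0,2.0,2.4,0,0.4,0,3.0,3.4,0,0.6,0,3.7,4.3,0,0.7,0,4.1,4.7,0,0.7,0,4.2,4.8,0,0.7,0,4.2,4.8,0,0.7,0,4.2,4.8,0,0.7,0]'

```text
clock: 16.05
eef_pos: [425.6, -376.6, 148.7]
tool_rot: [-3.141, 0.003, -1.047]
force: [0.2, -0.2, -0.0]
width: 85.5
```

```bash
python3 - <<'E'
from h import *
d=cam("wrist"); cv2.imwrite("pics/w13.png",d["img"]); blobs(d,(33,100,40),(60,255,255),24)
go(472,-436,75,-1.09)
E
```

```text
px [312. 111.] area 2358 centre 471.8 -436.6 axis -0.957 extent [55.  47.5]
from [ 426.  -376.1  148.9] yaw -1.046 q [ 0.2   0.76  0.8   1.84 -0.71  0.86 -1.26] | units [ 3.   -0.39  2.95] twist 0.42 dist 106
```

View pics/w13.png

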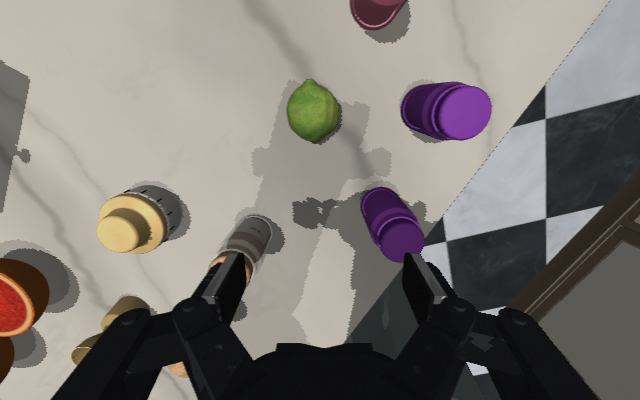

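Emit:
servo_tool --commands '[0.4,0,0,0,0,1.2,-0.1,0,0,0,2.1,-0.25,0,0,0,2.7,-0.35,0.3,0,0,2.95,-0.39,1.0,0,0,3.0,-0.39,1.9,0,0,3.0,-0.39,2.6,0,0,3.0,-0.39,2.95,0,0,3.0,-0.39,2.95,0,0,3.0,-0.39,2.95,0,0]'

```text
clock: 16.93
eef_pos: [471.9, -437.5, 76.1]
tool_rot: [-3.142, 0.001, -1.047]
force: [-0.2, 0.9, -0.1]
width: 85.2
```

```bash
python3 - <<'E'
from h import *
d=cam("wrist"); cv2.imwrite("pics/w14.png",d["img"]); blobs(d,(33,100,40),(60,255,255),24)
go(472,-436,7,-1.05)
E
```

```text
px [323. 220.] area 3199 centre 471.2 -435.8 axis -1.061 extent [57.3 46.9]
from [ 472.1 -438.2   76.9] yaw -1.047 q [ 0.31  0.93  0.72  1.67 -0.78  0.85 -1.25] | units [-0.08 -0.04  2.8 ] twist 0.03 dist 70
```

View pics/w14.png

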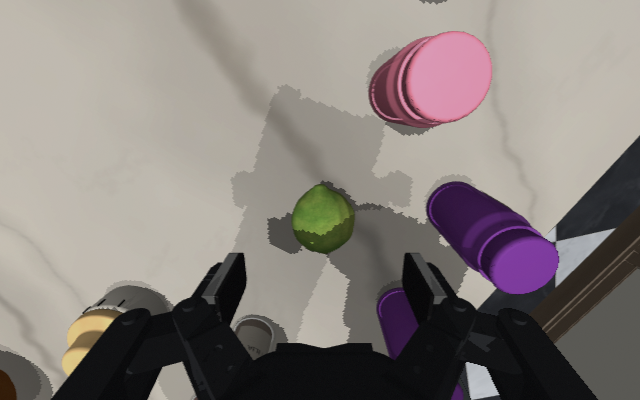

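Emit:
servo_tool --commands '[0,0,0.4,0,0,-0.04,0,1.2,0,0,-0.08,-0.04,2.0,0,0,-0.08,-0.04,2.6,0,0,-0.08,-0.04,2.77,0,0,-0.08,-0.04,2.77,0,0,-0.08,-0.04,2.77,0,0.6,-0.08,-0.04,2.77,0,0.6,-0.08,-0.04,2.77,0,0.8,-0.08,-0.04,2.77,0,0.8]'

```text
clock: 17.82
eef_pos: [471.7, -437.2, 8.5]
tool_rot: [-3.141, -0.002, -1.048]
force: [-0.3, 0.8, 1.9]
width: 44.4
```

Emit:
servo_tool --commands '[0,0,0,0,1,0,0,0,0,1,0,0,0,0,1]'

```text
clock: 18.07
eef_pos: [471.7, -437.2, 8.5]
tool_rot: [-3.141, -0.002, -1.048]
force: [-0.7, 0.5, 5.6]
width: 44.7
```

Emit:
servo_tool --commands '[0,0,-0.2,0,1,0,0,-0.7,0,1,0,0,-1.5,0,1,0,0,-2.6,0,1,0,0,-3.8,0,1,0,0,-4.9,0,1,0,0,-5.6,0,1,0,0,-5.8,0,1,0,0,-5.8,0,1]'

```text
clock: 18.82
eef_pos: [471.9, -437.0, 154.0]
tool_rot: [-3.14, -0.003, -1.048]
force: [-0.1, 0.3, -1.4]
width: 44.9
```

```bash
python3 - <<'E'
from h import *
d=cam("wrist"); cv2.imwrite("pics/w15.png",d["img"])
go(450,-150,155,-0.785); go(431,91,155,-0.785)
E
```

```text
from [ 471.5 -436.   152.3] yaw -1.048 q [ 0.27  0.84  0.79  1.63 -0.7   0.97 -1.31] | units [-10.34  -4.97  -0.11] twist -2.51 dist 287
from [ 471.5 -436.   152.3] yaw -1.048 q [ 0.27  0.84  0.79  1.63 -0.7   0.97 -1.31] | units [-19.07  -9.13  -0.11] twist -2.51 dist 529
```

View pics/w15.png

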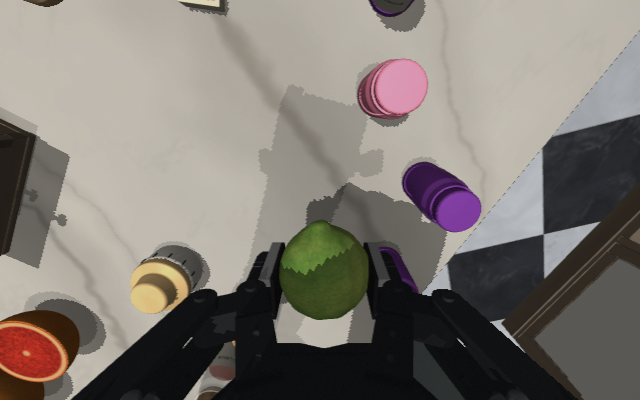

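Emit:
servo_tool --commands '[-0.5,-0.2,0,0,1,-1.5,-0.7,0,-0.2,1,-2.9,-1.4,0,-0.5,1,-4.3,-2.1,0,-0.8,1,-5.8,-2.8,0,-1.1,1,-7.3,-3.5,0,-1.4,1,-8.8,-4.2,0,-1.7,1,-10.3,-4.9,0,-1.9,1,-11.7,-5.6,0,-2.1,1,-13.0,-6.2,0,-2.3,1]'

```text
clock: 19.7
eef_pos: [441.6, -74.3, 150.6]
tool_rot: [3.14, 0.003, -0.805]
force: [0.5, -0.4, -1.2]
width: 44.6
```

```bash
python3 - <<'E'
from h import *
go(431,91,110,-0.785)
E
```

```text
from [441.6 -74.3 150.6] yaw -0.805 q [-0.43  0.61  0.8   2.16 -0.72  0.67 -1.5 ] | units [-5.05 -4.28  1.63] twist -0.19 dist 171
```

Emit:
servo_tool --commands '[-0.8,-0.7,0,0,1,-1.8,-1.5,0.2,-0.1,1,-2.9,-2.4,0.5,-0.1,1,-3.9,-3.3,0.9,-0.2,1,-4.7,-3.9,1.3,-0.2,1,-5.05,-4.25,1.6,-0.2,1,-5.05,-4.28,1.63,-0.2,1,-5.05,-4.28,1.63,-0.2,1,-5.05,-4.28,1.63,-0.2,1]'

```text
clock: 20.45
eef_pos: [433.5, 85.9, 111.1]
tool_rot: [3.141, -0.002, -0.788]
force: [0.3, -0.3, 0.6]
width: 44.7
```

```bash
python3 - <<'E'
from h import *
d=cam("wrist"); cv2.imwrite("pics/w16.png",d["img"])
go(430,91,13,-0.785)
E
```

```text
from [433.6  85.8 111.4] yaw -0.789 q [-0.74  0.67  0.73  2.2  -0.86  0.58 -1.72] | units [-0.26 -0.04  3.93] twist -0.04 dist 99
```

View pics/w16.png

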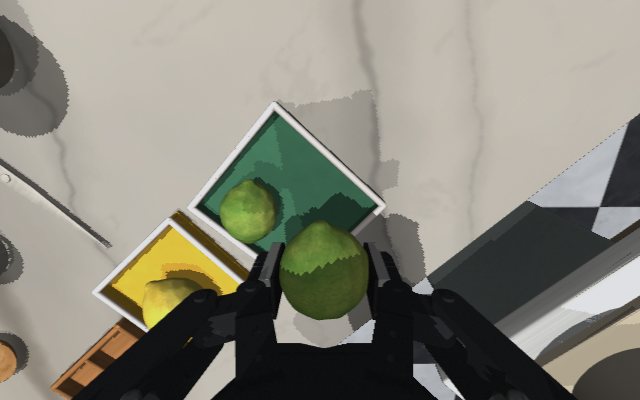

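Emit:
servo_tool --commands '[-0.1,0,0.3,0,1,-0.2,0,1.0,0,1,-0.24,0,1.8,0,1,-0.24,0,2.4,0,1,-0.24,0,2.7,0,1,-0.24,0,2.7,0,1,-0.24,0,2.7,0,1]'

```text
clock: 21.08
eef_pos: [428.9, 91.1, 43.5]
tool_rot: [3.141, 0.0, -0.788]
force: [0.8, 0.0, 0.1]
width: 44.7
```

```bash
python3 - <<'E'
from h import *
d=cam("wrist"); cv2.imwrite("pics/w17.png",d["img"])
go(430,90,13,-0.785)
np.set_printoptions(suppress=True,precision=1)
for p in [(430,90,4),(475,136.5,28)]: pass
E
```

```text
from [429.2  91.3  43.9] yaw -0.788 q [-0.6   0.76  0.5   2.24 -1.05  0.39 -1.58] | units [0.06 0.01 1.24] twist -0.03 dist 31
```

View pics/w17.png

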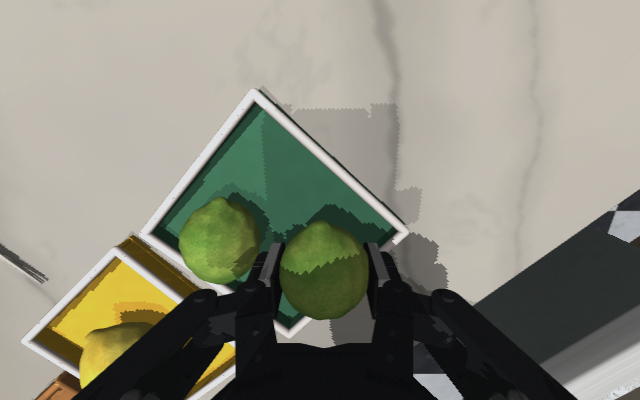

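Emit:
servo_tool --commands '[0.02,0.04,0.2,0,1,0.04,0.06,0.6,0,1,0.04,0.07,0.95,0,1,0.04,0.07,1.15,0,1,0.04,0.07,1.23,0,1,0.04,0.07,1.23,0,1,0.04,0.07,1.23,0,1,0.04,0.07,1.23,0,1]'

```text
clock: 21.8
eef_pos: [428.8, 90.2, 13.3]
tool_rot: [-3.141, -0.001, -0.786]
force: [-0.6, 0.7, -0.4]
width: 44.4
```

```bash
python3 - <<'E'
from h import *
d=cam("wrist"); cv2.imwrite("pics/w18.png",d["img"])
s=ctrl.read_state(); print(s["eef_pos"],s["force"])
E
```

```text
[428.72954755  90.22973286  13.23828655] [-0.09372621  0.03893229  0.10958078]
```

View pics/w18.png

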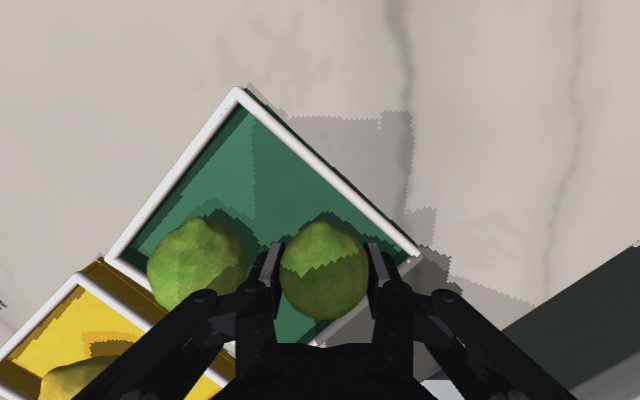

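Emit:
servo_tool --commands '[0,0,0.04,0,1,0,0,0.04,0,1,0,0,0.04,0,0.5,0,0,0.04,0,0.42,0,0,0.04,0,0.42,0,0,0.04,0,0.42,0,0,0.04,0,0.42]'

```text
clock: 22.43
eef_pos: [428.4, 90.3, 11.8]
tool_rot: [3.142, -0.0, -0.786]
force: [-0.8, 0.9, -0.9]
width: 49.6
```

Emit:
servo_tool --commands '[0,0,-0.2,0,0.42,0,0,-0.6,0,0.42,0,0,-1.3,0,0.42,0,0,-2.2,0,0.42,0,0,-3.4,0,0.42,0,0,-4.6,0,0,0,0,-5.3,0,0,0,0,-5.6,0,0,0,0,-5.6,0,0]'

```text
clock: 23.18
eef_pos: [429.2, 90.7, 153.1]
tool_rot: [-3.139, -0.001, -0.785]
force: [0.4, 0.1, -1.3]
width: 85.0
```

```bash
python3 - <<'E'
from h import *
d=cam("wrist"); cv2.imwrite("pics/w19.png",d["img"]); blobs(d,(33,100,40),(60,255,255),28)
go(440,-172,170,-0.785);go(440,-172,170,-0.3)
E
```

```text
px [259. 190.] area 2058 centre 474.6 137.5 axis -1.017 extent [60.4 49.1]
px [325. 190.] area 1869 centre 427.4 90.3 axis -0.805 extent [55.2 47.5]
from [428.4  90.7 152. ] yaw -0.785 q [-0.79  0.58  0.77  2.18 -0.7   0.64 -1.87] | units [ 7.76  7.1  -0.73] twist -0.0 dist 264
from [428.4  90.7 152. ] yaw -0.785 q [-0.79  0.58  0.77  2.18 -0.7   0.64 -1.87] | units [ 7.76  7.1  -0.73] twist -4.63 dist 264
```

View pics/w19.png

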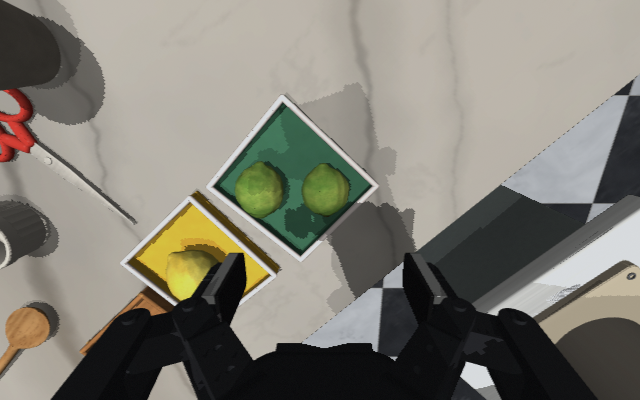

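```bash
python3 - <<'E'
from h import *
go(462,-172,170)
E
```

```text
from [428.4  90.7 152. ] yaw -0.785 q [-0.79  0.58  0.77  2.18 -0.7   0.64 -1.87] | units [ 8.38  6.48 -0.73] twist 0.0 dist 265
```

Emit:
servo_tool --commands '[0.3,0.2,0,-1.1,0,1.1,0.8,-0.1,-2.2,0,2.2,1.6,-0.2,-3.3,0,3.3,2.5,-0.3,-4.4,0,4.4,3.4,-0.4,-5.5,0,5.5,4.3,-0.5,-6.6,0,6.6,5.1,-0.6,-7.7,0,7.6,5.9,-0.7,-8.8,0,8.2,6.35,-0.73,-9.9,0,8.38,6.48,-0.73,-11.0,0]'

```text
clock: 24.07
eef_pos: [461.3, -176.8, 169.0]
tool_rot: [3.141, 0.001, 0.366]
force: [1.1, 0.5, 0.3]
width: 85.5
```

Emit:
servo_tool --commands '[0,0,0,-1.1,0,0,0,0,-2.2,0,0,0,0,-3.3,0,0,0,0,-4.4,0,0,0,0,-5.5,0,0,0,0,-6.6,0,0,0,0,-7.7,0,0,0,0,-8.8,0,0,0,0,-9.9,0,0,0,0,-10.8,0]'

```text
clock: 24.9
eef_pos: [460.9, -171.8, 168.5]
tool_rot: [-3.139, -0.002, 1.502]
force: [-0.7, 0.2, -0.1]
width: 84.8
```

```bash
python3 - <<'E'
from h import *
d=cam("wrist"); cv2.imwrite("pics/w20.png",d["img"])
go(469,-172,120,1.5)
E
```

```text
from [ 460.8 -171.9  168.5] yaw 1.505 q [ 0.25  0.5   0.07  2.02 -0.06  0.63  0.3 ] | units [0.01 0.33 1.94] twist 0.05 dist 49
```

View pics/w20.png

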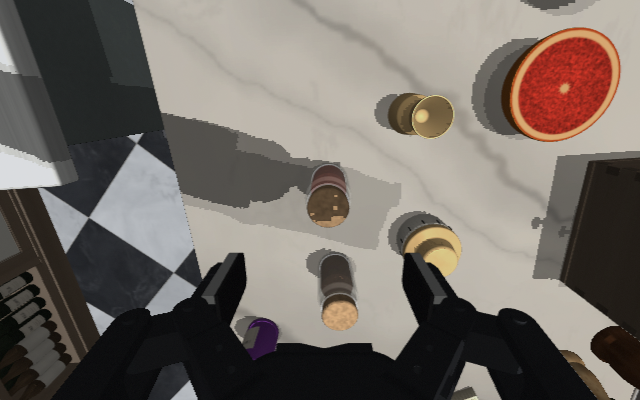

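```bash
python3 - <<'E'
import cv2
i=cv2.imread("pics/w20.png")
cv2.imwrite("pics/c8.png",cv2.resize(i[150:350,270:400],None,fx=3,fy=3,interpolation=cv2.INTER_CUBIC))
E
```

```text
(no output)
```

View pics/c8.png

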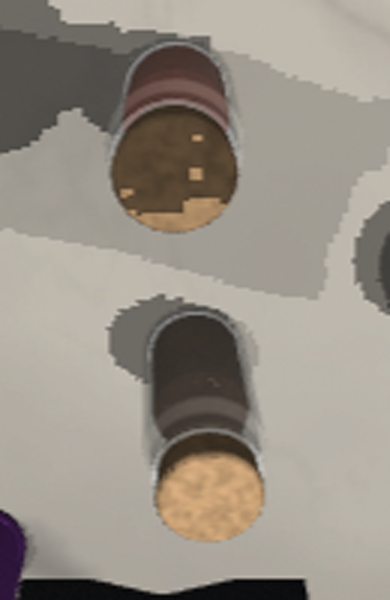

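```bash
python3 - <<'E'
from h import *
d=cam("wrist")
for n,p in [("red",(175,171)),("redL",(113,171)),("redR",(237,171)),("dark",(209,496)),("dL",(155,496)),("dR",(264,496))]:
    print(n,atz(None,*crop(p,3,(270,150)),92,d).round(1))
go(469,-172,110,1.5)
E
```

```text
red [ 463.5 -171.7   92. ]
redL [ 446.  -170.5   92. ]
redR [ 480.9 -172.8   92. ]
dark [ 467.7 -285.8   92. ]
dL [ 450.1 -284.7   92. ]
dR [ 485.6 -286.9   92. ]
from [ 460.9 -171.9  168.6] yaw 1.497 q [ 0.25  0.5   0.07  2.02 -0.06  0.63  0.29] | units [0.02 0.33 2.34] twist -0.03 dist 59
```

Emit:
servo_tool --commands '[0,0.05,0.3,0,0,0,0.1,1.0,0,0,0,0.15,1.9,0,0,0,0.16,2.9,0,0,0,0.16,3.9,0,0,0,0.16,4.8,0,0,0,0.16,5.3,0,0,0,0.16,5.42,0,0,0,0.16,5.42,0,0]'

```text
clock: 25.75
eef_pos: [464.7, -172.4, 33.0]
tool_rot: [-3.138, -0.001, 1.495]
force: [-0.2, 0.2, 0.3]
width: 85.1
```

```bash
python3 - <<'E'
from h import *
d=cam("wrist"); cv2.imwrite("pics/w21.png",d["img"])
go(465,-172,33,1.5)
E
```

```text
from [ 465.4 -172.6   34. ] yaw 1.496 q [ 0.27  0.75  0.04  2.09 -0.08  0.31  0.3 ] | units [ 0.02 -0.02  0.04] twist -0.04 dist 1
```

View pics/w21.png

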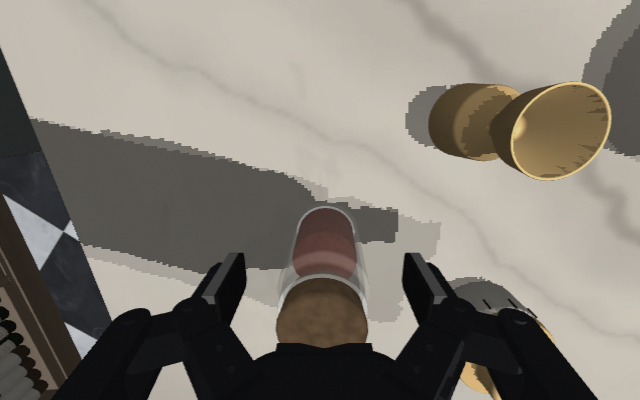

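Emit:
servo_tool --commands '[0,0,0,0,0.4,0,0,0,0,0.5,0,0,0,0,0.6,0,0,0,0,0.7,0,0,0,0,0.8,0,0,0,0,1,0,0,0,0,1,0,0,0,0,1]'

```text
clock: 26.47
eef_pos: [466.2, -172.9, 35.6]
tool_rot: [3.14, 0.0, 1.497]
force: [-0.8, 0.4, 5.8]
width: 41.4
```

Emit:
servo_tool --commands '[0,0,-0.2,0,1,0,0,-0.7,0,1,0,0,-1.5,0,1,0,0,-2.5,0,1,0,0,-3.5,0,1,0,0,-4.3,0,1,0,0,-4.7,0,1,0,0,-4.8,0,1,0,0,-4.8,0,1]'

```text
clock: 27.22
eef_pos: [466.0, -172.8, 155.0]
tool_rot: [3.141, 0.0, 1.497]
force: [-1.5, -0.4, -1.0]
width: 41.4
```

```bash
python3 - <<'E'
from h import *
d=cam("wrist"); cv2.imwrite("pics/w22.png",d["img"])
go(455,100,155,1.5);go(460,350,155,1.5)
E
```

```text
from [ 465.4 -172.6  154.2] yaw 1.497 q [ 0.25  0.53  0.07  2.02 -0.06  0.6   0.29] | units [10.84 -1.22 -0.03] twist -0.03 dist 273
from [ 465.4 -172.6  154.2] yaw 1.497 q [ 0.25  0.53  0.07  2.02 -0.06  0.6   0.29] | units [20.83 -1.76 -0.03] twist -0.03 dist 523
```

View pics/w22.png

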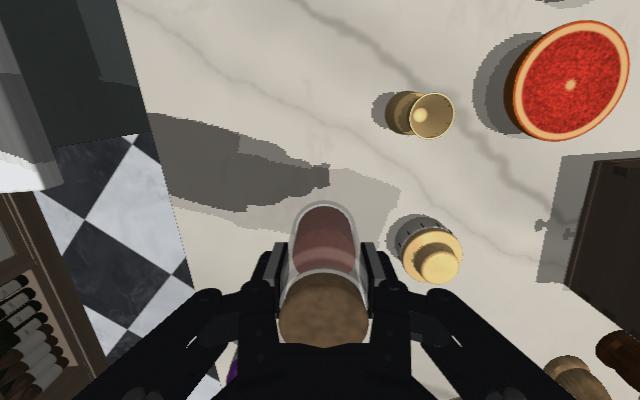

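Emit:
servo_tool --commands '[0.5,0,0,0,1,1.5,-0.1,0,0,1,3.0,-0.3,0,0,1,4.6,-0.5,0,0,1,6.2,-0.65,0,0,1,7.8,-0.8,0,0,1,9.4,-1.0,0,0,1,11.0,-1.15,0,0,1,12.6,-1.25,0,0,1,14.2,-1.35,0,0,1]'

```text
clock: 28.1
eef_pos: [456.9, 185.3, 153.0]
tool_rot: [-3.139, 0.002, 1.497]
force: [1.5, 0.2, -0.4]
width: 41.3
```

Emit:
servo_tool --commands '[1.5,-0.1,0,0,1,3.0,-0.2,0,0,1,4.2,-0.25,0,0,1,5.0,-0.3,0,0,1,5.4,-0.3,0,0,1,5.5,-0.3,0,0,1,5.5,-0.3,0,0,1,5.5,-0.3,0,0,1]'

```text
clock: 28.77
eef_pos: [461.1, 318.9, 153.9]
tool_rot: [-3.141, 0.002, 1.495]
force: [0.1, -0.2, -1.6]
width: 41.9
```

```bash
python3 - <<'E'
from h import *
d=cam("wrist"); cv2.imwrite("pics/w23.png",d["img"])
go(462,439,100,1.52)
E
```

```text
from [461.3 318.9 154.2] yaw 1.494 q [-0.75  0.61  0.15  1.85 -0.13  0.7  -0.61] | units [ 4.8  -0.34  2.16] twist -0.25 dist 132
```

View pics/w23.png

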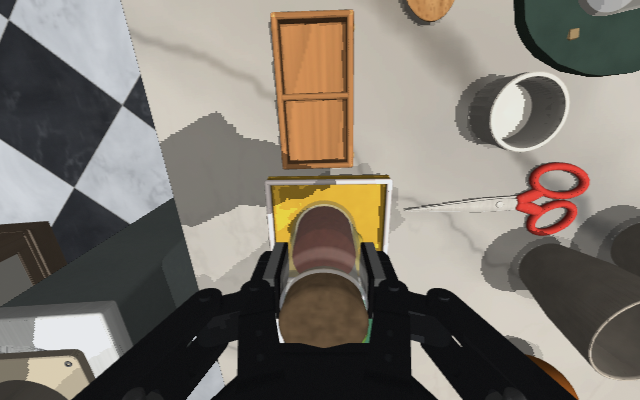

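Rack corners here are about (271,12), (354,9), (351,164) and (283,167). I'll enlarge and measure.

```bash
python3 - <<'E'
import cv2
i=cv2.imread("pics/w23.png")
cv2.imwrite("pics/c9.png",cv2.resize(i[0:180,250:380],None,fx=3.3,fy=3.3,interpolation=cv2.INTER_CUBIC))
E
```

```text
(no output)
```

View pics/c9.png

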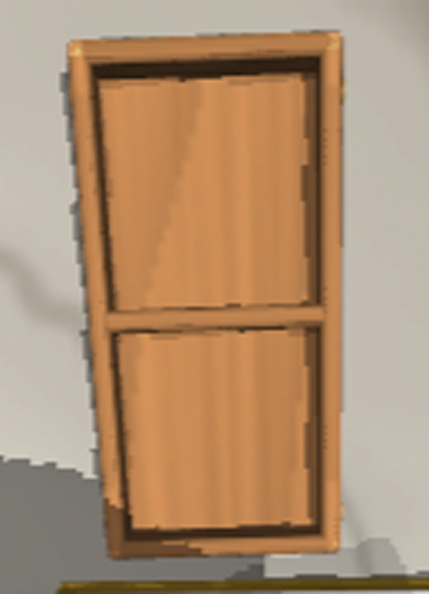

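```bash
python3 - <<'E'
from h import *
d=cam("wrist"); np.set_printoptions(suppress=True,precision=1)
P=np.array([atz(None,*crop(p,3.3,(250,0)),22,d)[:2] for p in [(68,40),(341,33),(338,553),(107,557)]]); e=np.roll(P,-1,0)-P
print(P,P.mean(0),np.linalg.norm(e,axis=1),np.degrees(np.arctan2(e[:,1],e[:,0])))
D=np.array([atz(None,*crop(p,3.3,(250,0)),22,d)[:2] for p in [(95,320),(341,316)]]); print(D,D.mean(0))
E
```

```text
[[427.1 478. ]
 [497.3 474.2]
 [490.6 337.9]
 [419.9 342.1]] [458.7 408. ] [ 70.3 136.4  70.9 136.2] [ -3.2 -92.8 176.6  87. ]
[[425.2 410.2]
 [494.4 405.9]] [459.8 408.1]
```

Emit:
servo_tool --commands '[0.4,0,0,0,1,1.3,-0.1,0.2,-0.1,1,2.4,-0.2,0.6,-0.2,1,3.5,-0.3,1.2,-0.25,1,4.4,-0.32,1.8,-0.25,1,4.75,-0.32,2.1,-0.25,1,4.85,-0.32,2.16,-0.25,1,4.85,-0.32,2.16,-0.25,1,4.85,-0.32,2.16,-0.25,1]'

```text
clock: 29.62
eef_pos: [462.9, 441.1, 101.1]
tool_rot: [3.141, 0.001, 1.521]
force: [0.1, -0.6, -0.6]
width: 41.4
```

```bash
python3 - <<'E'
from h import *
d=cam("wrist"); cv2.imwrite("pics/w24.png",d["img"])
for n in("scene","side"):
    cv2.imwrite(f"pics/{n}24.png",cam(n)["img"])
i=cam("side")["img"]; cv2.imwrite("pics/c24.png",cv2.resize(i[60:210,250:450],None,fx=3.9,fy=3.9,interpolation=cv2.INTER_CUBIC))
go(461,440,42,1.52)
E
```

```text
from [463.1 441.6 101.6] yaw 1.521 q [-0.89  0.77  0.14  1.66 -0.15  0.72 -0.73] | units [-0.07 -0.08  2.38] twist 0.01 dist 60
```

View pics/w24.png

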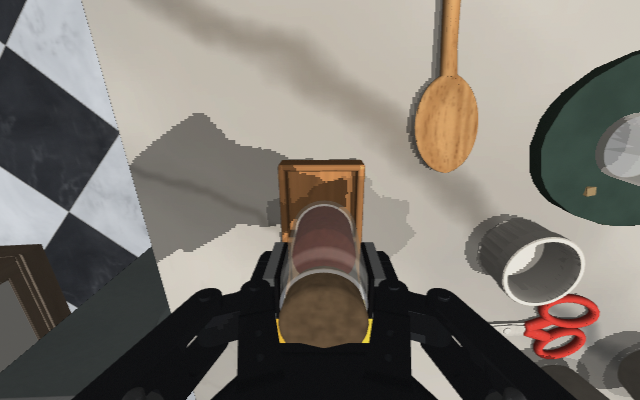

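View pics/c24.png

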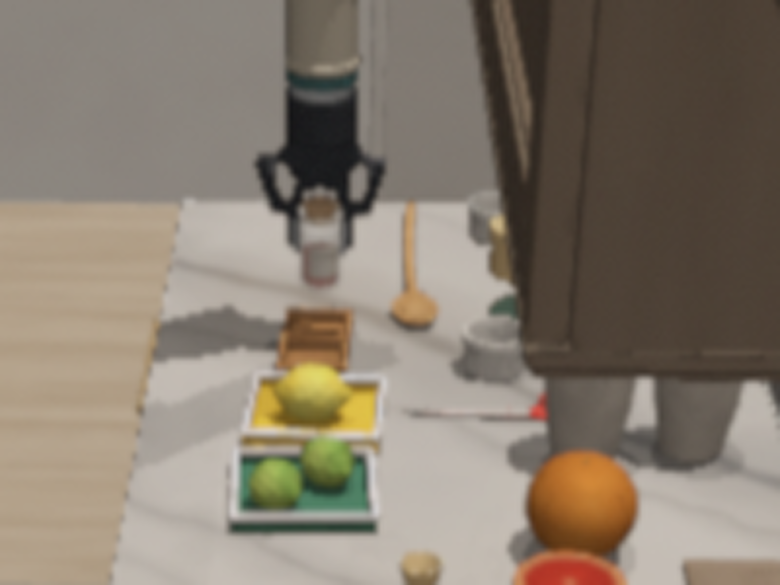

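```bash
python3 - <<'E'
from h import *
d=cam("wrist")
for p in [(279,165),(365,165)]: print(atz(None,*p,22,d).round(1))
E
```

```text
[427.8 478.8  22. ]
[497.8 475.2  22. ]
```

Emit:
servo_tool --commands '[0,-0.03,0.3,0,1,0,-0.06,0.9,0,1,0,-0.06,1.5,0,1,0,-0.06,2.0,0,1,0,-0.06,2.25,0,1,0,-0.06,2.35,0,1,0,-0.06,2.35,0,1,0,-0.06,2.35,0,1]'

```text
clock: 30.48
eef_pos: [460.9, 443.1, 42.0]
tool_rot: [3.141, -0.0, 1.523]
force: [0.1, -0.4, -0.7]
width: 41.5
```

```bash
python3 - <<'E'
from h import *
s=ctrl.read_state(); print(s["eef_pos"],s["force"])
d=cam("wrist"); cv2.imwrite("pics/w25.png",d["img"])
E
```

```text
[460.90610804 443.0804913   42.01123929] [ 0.10530309 -0.436793   -0.66949822]
```

View pics/w25.png

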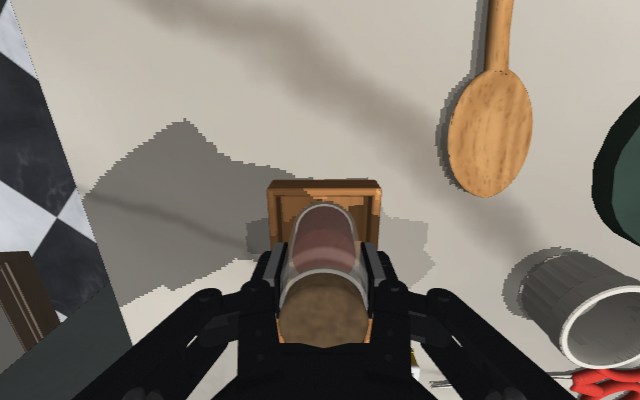

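Emit:
servo_tool --commands '[-0.05,0,0.05,0,1,-0.05,0,0.05,0,1,-0.05,0,0.05,0,1]'

```text
clock: 30.78
eef_pos: [460.9, 443.1, 41.7]
tool_rot: [3.14, -0.003, 1.523]
force: [-1.3, 1.0, 5.3]
width: 41.4
```

Emit:
servo_tool --commands '[0,0,0,0,0.5,0,0,0,0,0.4,0,0,0,0,0.3,0,0,0,0,0.25,0,0,0,0,0.25,0,0,0,0,0.25]'

```text
clock: 31.28
eef_pos: [460.5, 441.5, 40.4]
tool_rot: [-3.141, 0.0, 1.523]
force: [-0.2, -0.3, 0.4]
width: 63.5
```

Emit:
servo_tool --commands '[0,0,-0.2,0,0.25,0,0,-0.7,0,0.25,0,0,-1.5,0,0.25,0,0,-2.6,0,0.2,0,0,-3.8,0,0,0,0,-4.9,0,0,0,0,-5.5,0,0,0,0,-5.6,0,0,0,0,-5.6,0,0]'

```text
clock: 32.03
eef_pos: [461.1, 442.3, 182.6]
tool_rot: [3.139, -0.003, 1.523]
force: [-0.3, -0.3, 0.3]
width: 85.6
```

```bash
python3 - <<'E'
from h import *
d=cam("wrist"); cv2.imwrite("pics/w26.png",d["img"])
go(461,-286,170,1.5)
E
```

```text
from [460.4 441.7 181.1] yaw 1.523 q [-0.9   0.67  0.16  1.61 -0.13  0.87 -0.74] | units [-29.07   1.41   0.43] twist 0.22 dist 728
```

View pics/w26.png

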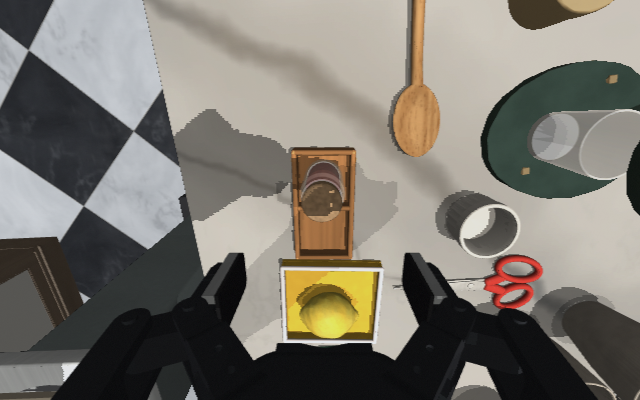

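Emit:
servo_tool --commands '[-0.5,0,0,0,0,-1.6,0.1,0,0,0,-3.1,0.2,0,0,0,-4.7,0.3,0,0,0,-6.3,0.3,0,0,0,-7.9,0.4,0.1,0.1,0,-9.5,0.5,0.1,0.1,0,-11.1,0.5,0.1,0.1,0,-12.7,0.6,0.2,0.1,0,-14.3,0.7,0.2,0.1,0]'

```text
clock: 32.92
eef_pos: [459.1, 81.9, 174.2]
tool_rot: [-3.138, 0.001, 1.513]
force: [0.3, -0.1, 0.2]
width: 85.1
```

Emit:
servo_tool --commands '[-1.6,0.1,0,0,0,-3.2,0.2,0,0,0,-4.8,0.2,0.1,0,0,-6.4,0.3,0.1,0,0,-8.0,0.4,0.1,0,0,-9.6,0.5,0.2,0,0,-11.2,0.5,0.2,0.1,0,-12.8,0.6,0.2,0.1,0,-14.0,0.7,0.2,0.1,0,-14.6,0.7,0.2,0.1,0]'

```text
clock: 33.75
eef_pos: [455.4, -286.6, 169.3]
tool_rot: [-3.14, 0.002, 1.497]
force: [0.3, -0.2, 0.8]
width: 85.7
```

Emit:
servo_tool --commands '[0,0,0,0,0,0,0,0,0,0,0,0,0,0,0]'

```text
clock: 34.0
eef_pos: [456.6, -279.7, 169.5]
tool_rot: [-3.139, -0.002, 1.503]
force: [-0.2, -0.4, -1.0]
width: 85.2
```

```bash
python3 - <<'E'
from h import *
d=cam("wrist"); cv2.imwrite("pics/w27.png",d["img"])
i=d["img"]; cv2.imwrite("pics/c27.png",cv2.resize(i[120:270,250:400],None,fx=3.5,fy=3.5,interpolation=cv2.INTER_CUBIC))
go(468,-286,34,1.5)
E
```

```text
from [ 456.9 -279.4  169.8] yaw 1.504 q [ 0.43  0.55  0.11  1.9  -0.09  0.7   0.52] | units [-0.24  0.47  5.43] twist 0.04 dist 136
```

View pics/w27.png

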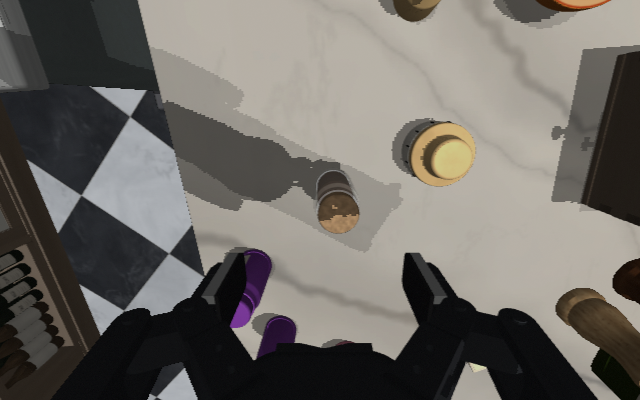

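View pics/c27.png

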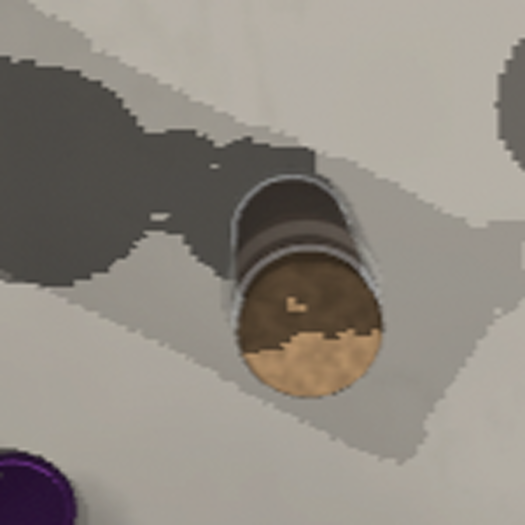

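```bash
python3 - <<'E'
from h import *
d=cam("wrist")
print(atz(None,*crop((310,325),3.5,(250,120)),92,d).round(1))
go(467.5,-286.5,34,1.5)
E
```

```text
[ 468.  -285.7   92. ]
from [ 457.1 -279.5  170.1] yaw 1.505 q [ 0.43  0.55  0.11  1.9  -0.09  0.7   0.52] | units [-0.26  0.44  5.44] twist 0.04 dist 137
```

Emit:
servo_tool --commands '[-0.1,0.1,0.3,0,0,-0.2,0.3,1.0,0,0,-0.24,0.44,1.9,0,0,-0.24,0.44,2.9,0,0,-0.24,0.44,3.9,0,0,-0.24,0.44,4.8,0,0,-0.24,0.44,5.3,0,0,-0.24,0.44,5.44,0,0,-0.24,0.44,5.44,0,0,-0.24,0.44,5.44,0,0]'

```text
clock: 34.93
eef_pos: [468.2, -288.1, 34.9]
tool_rot: [3.141, 0.0, 1.503]
force: [-0.0, 0.7, -0.9]
width: 85.2
```

```bash
python3 - <<'E'
from h import *
d=cam("wrist"); cv2.imwrite("pics/w28.png",d["img"])
go(467.5,-286.5,34,1.5)
E
```

```text
from [ 468.5 -288.4   35.3] yaw 1.503 q [ 0.46  0.78  0.07  1.94 -0.11  0.42  0.54] | units [ 0.07 -0.04  0.05] twist 0.02 dist 3
```

View pics/w28.png

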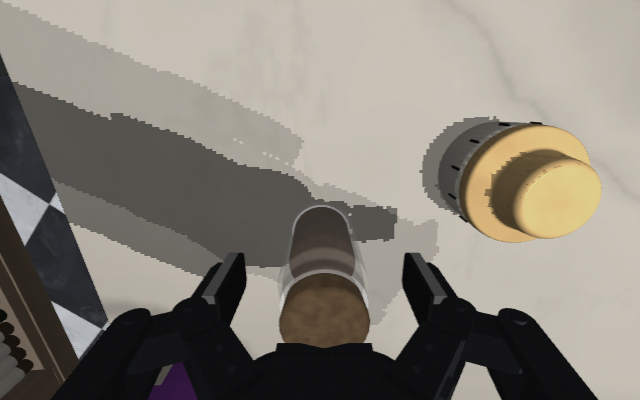

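Emit:
servo_tool --commands '[0.08,0,0,0,0.2,0.08,0,0,0,0.4,0.08,0,0,0,0.5,0.08,0,0,0,0.6,0.08,0,0,0,0.7,0.08,0,0,0,0.8,0.08,0,0,0,1,0.08,0,0,0,1,0.08,0,0,0,1]'

```text
clock: 35.73
eef_pos: [468.0, -286.4, 35.5]
tool_rot: [3.141, 0.0, 1.502]
force: [-1.0, 1.5, 6.4]
width: 41.1
```

Emit:
servo_tool --commands '[0,0,-0.2,0,1,0,0,-0.7,0,1,0,0,-1.5,0,1,0,0,-2.5,0,1,0,0,-3.5,0,1,0,0,-4.3,0,1,0,0,-4.7,0,1,0,0,-4.8,0,1,0,0,-4.8,0,1]'

```text
clock: 36.48
eef_pos: [467.9, -286.3, 154.8]
tool_rot: [3.141, 0.0, 1.502]
force: [0.0, -0.7, -2.0]
width: 41.1
```

```bash
python3 - <<'E'
from h import *
d=cam("wrist"); cv2.imwrite("pics/w29.png",d["img"])
go(458,250,155,1.5);go(457.5,374.5,155,1.5)
E
```

```text
from [ 467.3 -286.   154. ] yaw 1.502 q [ 0.43  0.59  0.1   1.88 -0.09  0.68  0.52] | units [21.36 -1.84 -0.03] twist 0.02 dist 536
from [ 467.3 -286.   154. ] yaw 1.502 q [ 0.43  0.59  0.1   1.88 -0.09  0.68  0.52] | units [26.33 -2.21 -0.03] twist 0.02 dist 661
```

View pics/w29.png

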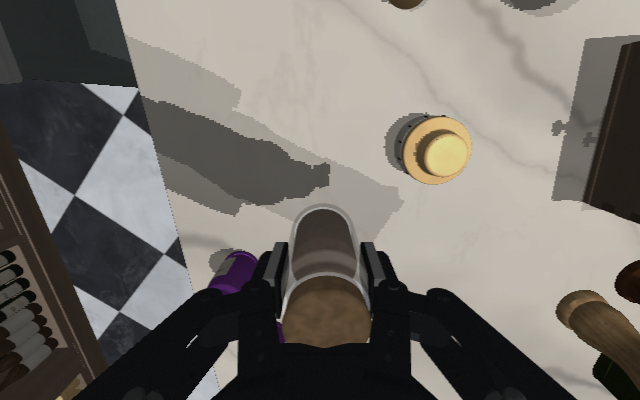

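Emit:
servo_tool --commands '[0.5,0,0,0,1,1.5,-0.1,0,0,1,3.0,-0.25,0,0,1,4.6,-0.4,0,0,1,6.2,-0.5,0,0,1,7.8,-0.65,0,0,1,9.4,-0.8,0,0,1,11.0,-0.9,0,0,1,12.6,-1.05,0,0,1,14.2,-1.2,0,0,1]'

```text
clock: 37.37
eef_pos: [460.5, 72.5, 153.5]
tool_rot: [-3.139, 0.0, 1.503]
force: [0.7, -1.3, -0.7]
width: 41.5
```

Emit:
servo_tool --commands '[1.6,-0.15,0,0,1,3.2,-0.3,0,0,1,4.8,-0.4,0,0,1,6.4,-0.5,0,0,1,7.8,-0.65,0,0,1,8.9,-0.75,0,0,1,9.5,-0.8,0,0,1,9.7,-0.8,0,0,1,9.7,-0.8,0,0,1,9.7,-0.8,0,0,1]'

```text
clock: 38.2
eef_pos: [458.8, 310.9, 154.0]
tool_rot: [-3.141, 0.003, 1.5]
force: [-0.5, -0.5, -1.8]
width: 41.0
```

```bash
python3 - <<'E'
from h import *
d=cam("wrist"); cv2.imwrite("pics/w30.png",d["img"])
go(457.5,374.5,115,1.52)
i=d["img"]; cv2.imwrite("pics/c30.png",cv2.resize(i[20:220,230:420],None,fx=2.8,fy=2.8,interpolation=cv2.INTER_CUBIC))
E
```

```text
from [459.1 310.4 154.2] yaw 1.499 q [-0.77  0.6   0.19  1.87 -0.17  0.69 -0.55] | units [ 2.56 -0.25  1.56] twist -0.2 dist 75
```

View pics/c30.png

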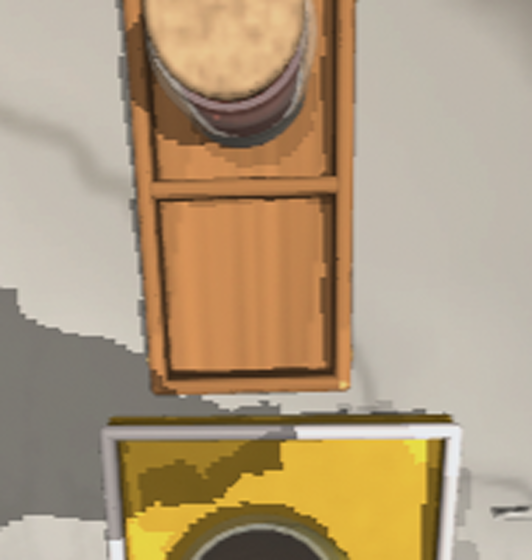

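```bash
python3 - <<'E'
from h import *
d=cam("wrist")
P=np.array([atz(None,*crop(p,2.8,(230,20)),22,d)[:2] for p in [(156,197),(338,192),(333,375),(166,380)]]); print(P.round(1),P.mean(0).round(1))
p=P.mean(0); go(p[0],p[1],100,1.52); go(p[0],p[1],42,1.52)
E
```

```text
[[429.6 406.8]
 [489.6 404. ]
 [485.4 343.6]
 [426.  346.1]] [457.7 375.1]
from [459.3 310.4 154.4] yaw 1.499 q [-0.77  0.6   0.19  1.87 -0.17  0.69 -0.55] | units [ 2.58 -0.25  2.17] twist -0.2 dist 85
from [459.3 310.4 154.4] yaw 1.499 q [-0.77  0.6   0.19  1.87 -0.17  0.69 -0.55] | units [ 2.58 -0.25  4.49] twist -0.2 dist 130
```

Emit:
servo_tool --commands '[0.4,0,0,-0.1,1,1.2,-0.1,0,-0.2,1,2.0,-0.2,0,-0.2,1,2.45,-0.25,0.1,-0.2,1,2.55,-0.25,0.5,-0.2,1,2.55,-0.25,1.2,-0.2,1,2.55,-0.25,1.9,-0.2,1,2.55,-0.25,2.2,-0.2,1,2.55,-0.25,2.2,-0.2,1,2.55,-0.25,2.2,-0.2,1]'

```text
clock: 39.13
eef_pos: [457.2, 376.2, 99.2]
tool_rot: [-3.141, 0.001, 1.522]
force: [-0.3, -1.1, -0.4]
width: 40.9
```

```bash
python3 - <<'E'
from h import *
d=cam("wrist"); cv2.imwrite("pics/w31.png",d["img"])
go(457.7,374.5,42,1.52)
E
```

```text
from [457.7 376.8  99.9] yaw 1.522 q [-0.84  0.72  0.17  1.8  -0.19  0.64 -0.61] | units [-0.09  0.    2.32] twist 0.02 dist 58
```

View pics/w31.png

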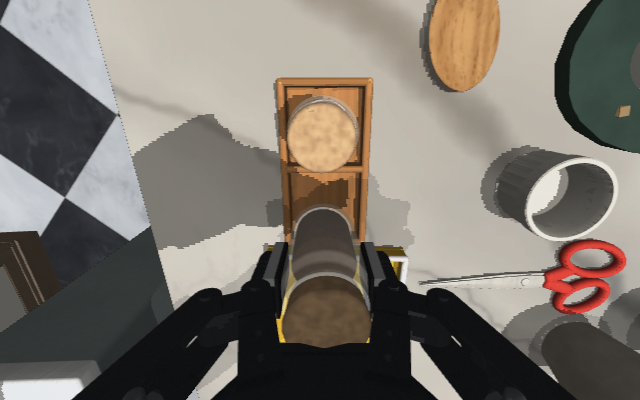

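Emit:
servo_tool --commands '[-0.05,0,0.3,0,1,-0.1,0,0.9,0,1,-0.1,0,1.5,0,1,-0.1,0,2.0,0,1,-0.1,0,2.22,0,1,-0.1,0,2.3,0,1,-0.1,0,2.34,0,1,-0.1,0,2.36,0,1,-0.1,0,2.36,0,1]'

```text
clock: 39.93
eef_pos: [456.9, 374.5, 41.5]
tool_rot: [-3.141, 0.0, 1.523]
force: [-1.9, -1.1, 1.8]
width: 41.0
```

```bash
python3 - <<'E'
from h import *
d=cam("wrist"); cv2.imwrite("pics/w32.png",d["img"])
E
```

```text
(no output)
```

View pics/w32.png

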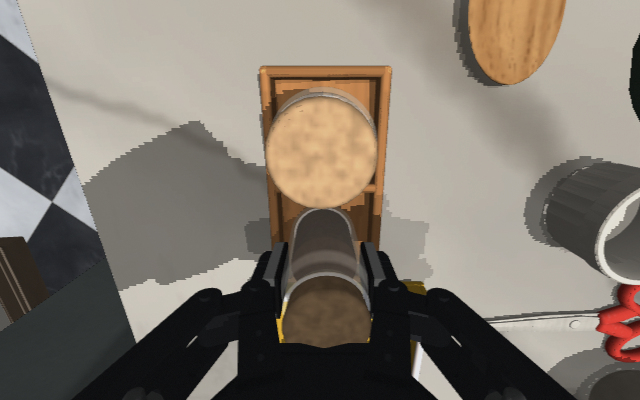

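The dark jar just touches the floor (1.8 N) in the near bay. I'll open partly and lift.

Emit:
servo_tool --commands '[0,0,0.02,0,0.6,0,0,0.02,0,0.4,0,0,0.02,0,0.3,0,0,0,0,0.25,0,0,0,0,0.25,0,0,0,0,0.25]'

```text
clock: 40.48
eef_pos: [457.2, 374.9, 40.6]
tool_rot: [3.141, -0.0, 1.523]
force: [0.7, -0.4, 0.4]
width: 63.9
```

Emit:
servo_tool --commands '[0,0,-0.2,0,0.25,0,0,-0.7,0,0.25,0,0,-1.5,0,0.25,0,0,-2.6,0,0.2,0,0,-3.8,0,0,0,0,-4.9,0,0,0,0,-5.9,0,0,0,0,-6.5,0,0,0,0,-6.6,0,0,0,0,-6.6,0,0]'

```text
clock: 41.32
eef_pos: [457.5, 375.2, 207.4]
tool_rot: [3.139, -0.002, 1.523]
force: [0.6, 0.9, -0.3]
width: 85.2
```

```bash
python3 - <<'E'
from h import *
d=cam("wrist"); cv2.imwrite("pics/w33.png",d["img"])
i=cam("side")["img"]; cv2.imwrite("pics/side33.png",cv2.resize(i[100:360,230:480],None,fx=2.3,fy=2.3,interpolation=cv2.INTER_CUBIC))
E
```

```text
(no output)
```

View pics/w33.png

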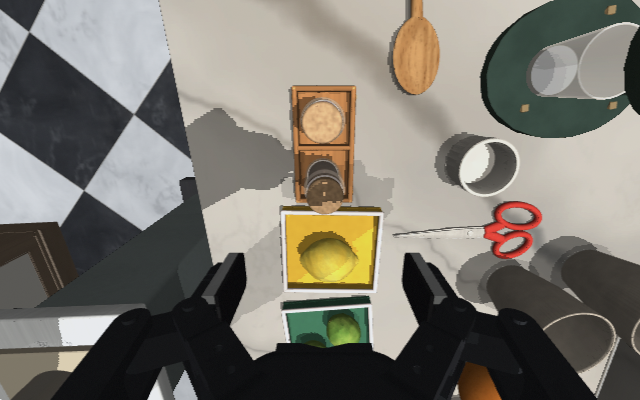

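View pics/side33.png

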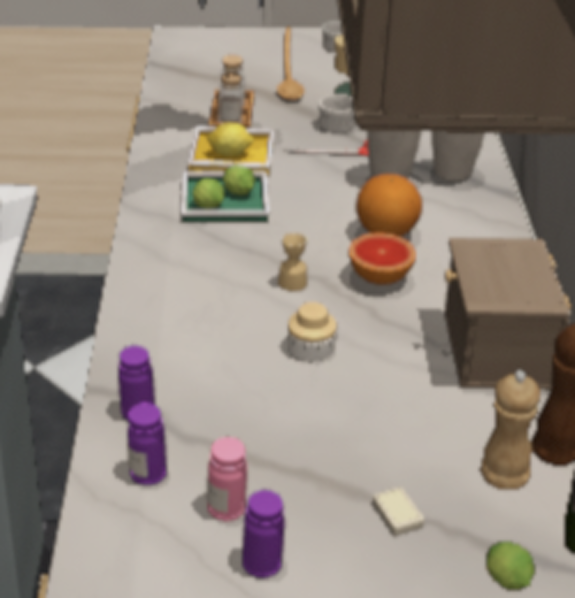

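All five things are in place. The jigger, timer and look-alike jars are where they started, and the gripper is clear, so I'm handing in.

```bash
python3 -c "
from cell import ctrl
print(ctrl.finish_job())"
```

```text
the job is handed in; nothing more can be done
None
```

The job is done and handed in. The lemon is in the yellow tray and both limes lie side by side in the green tray. The red jar stands upright in the far rack bay and the dark jar in the near one. I worked in the order asked and finished at about 41.5 s of the 125 s allowed.

**Set down, not dropped:**
- **Jars:** each was lowered until it touched the rack floor (2–5 N), then released.
- **Lemon and limes:** these were lowered to their expected resting heights with almost no contact force, then released.

The highest wrist force I saw was about 12 N, while gripping the first lime.

**Last checks:** the final wrist and side pictures show all five things in place. The jigger, timer, purple and pink jars and the far lime look unmoved.

**Disagreements:**
- **Side camera:** it placed the trays, rack and jars up to about 13 mm nearer the robot's right in y than the wrist camera did.
- **Red jar:** the scene and side cameras put it about 5 mm farther out in x than the wrist camera.

I went by the close wrist views, because their edge lengths matched the given sizes.

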